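Knock the sample capsules shut and tip them into the collection box

ROBOT

A 7-joint arm with a two-finger parallel gripper is mounted at the origin on a cart in front of the work surface, level with it; the furniture and walls round the work are solid. World frame = base frame: x ahead of the robot, y to its left, z up, the work surface at z = 0. Lengths are in m, angles in rad, forces in N, time in s.
With the tool pointing down it reaches from about 0.425 to 0.875 m from the base axis. Payload 4.7 kg.
Tool frame: the origin (TCP) lies on the mounting face of the last link; the fingertips stand 182 mm ahead of it and the grasp point (between the pads) lies 164 mm ahead of it (arm.tcp_to_grasp is the distance from the TCP to the grasp point, in m); z points along the fingers, y is the line along which they close (so a half turn about z gives the same grasp; the last joint's range is limited). The gripper opens to 87 mm and grips with 3 to 60 N. Pads are 19 mm wide; open, the fingers measure 117 mm over their backs; the gripper's body (75 mm by 190 mm) begins 51 mm behind the grasp point.
Start: joints at [1.319, 0.321, -0.07, 1.45, 0.023, 1.371, -0.057], TCP at [0.171, -0.627, 0.405] pointing down, gripper open.
Joint ranges: [-2.86, 2.86], [-0.3, 2.09], [-1.38, 1.24], [0.06, 2.45], [-1.56, 4.7], [0.09, 2.05], [-2.69, 2.69]. Speed limits (rad/s): [2.57, 2.57, 3.14, 3.14, 3.14, 3.14, 3.14].

INTERFACE

Orientations are given as [roll, pitch, yaw] about the fixed x, y, z axes, in that order (R = Rz(yaw) Ry(pitch) Rx(roll)).
In Python, from rig import arm gives the robot as it stands.
- The arm moves only by the tool step_arm, never from a script. Its argument "steps" is one flat list of numbers, 7 for each row, row after row: the shift along the world's x, y, z in mm, then the turn, a rotation vector about the world's x, y, z in degrees, then the finger opening in mm, from 0 to 87. In form: [dx, dy, dz, wx, wy, wz, jaw, dx, dy, dz, wx, wy, wz, jaw, ...]. A call has 1 to 8 rows; each row shifts and turns the commanded pose from where the row before left it; what a row does not reach is not made up. A row lasts 1/12 s, in which the tool goes at most 41.7 mm and 7.16 degrees, less where a joint would pass 70% of its speed; a pose out of reach is approached as far as the arm can. A call is refused whole if a number of a shift passes 41.7 or a number of a turn 7.16, either way. A call with a gripper value outside its range is refused whole. The fingers move at their own pace and stop on an object; "grip_force" is the grip in N (left out, the last holds). Time passes only in rows, so rows that do not move let the fingers close. It gives the time, the measured TCP pose, the force, the opening and the grip force at its end, in the units of the state.
- arm.observe(): the state, without advancing time (a new reading comes with each control period).
- arm.grab_frame(name): name is "scene" or "top" or "wrist"; returns (picture, depth): 420x560x3 uint8, red, green, blue; 420x560 float32, m along the optical axis (not along the pixel's ray), 0 where there is no reading.
- arm.get_calibration(name): a dict with "vfov" (degrees; the focal length in pixels is half the picture's height over the tangent of half this angle, whatever the lens; pixels are square), "cx", "cy" (the principal point, pixels), "world_from_camera" (4x4, takes a point from camera to world coordinates). Camera axes: x right, y up, looking along -z (the intrinsics and any distortion apply to the point x, -y, -z); pixel columns grow to the right and rows downward; lengths in m; the calibration is good to about 2 mm. A picture is of the moment at which its call begins: read the wrist's pose just before it. get_calibration takes no time and is no camera call; for the wrist camera it gives the pose at the moment of the call.
- arm.job_done(): hands the job in; it is judged then, once.
Trained networks look in the newest picture that a camera, given by its name, has taken for a name from the list of things; names that differ only in an ending like _2 or _b are one class to them, and where a whole thing is asked for, a point or a joint stands for the part that bears it (a point fixed in the world has none). Each returns a list of dicts, best first, with "conf" (0 to 1); they miss things now and then, are a little off and sometimes report something else, mostly with a low value. They report only what shows in the picture. A call takes as long as a camera call. They do not tell look-alikes from the thing itself.
- arm.search_frame(target, camera): "rect" ([left, top, right, bottom] in pixels, round what is visible of it).
The state is a dict: "clock": time; "qpos": joint angles; "joint_velocities": joint speeds; "joint_efforts": joint torques, N m; "position": TCP position; "eef_rot": TCP orientation; "ft_force": force on the tool from outside, world axes, zero at the start; "wrist_torque": the same for the moment, N m; "grip_width": opening from 0.0 (shut) to 1.0 (fully open); "finger_force": force on a finger pad.
Only numpy, scipy, OpenCV 4.12 (cv2) and the standard library are available. Lean on these libraries where they do the work, as an engineer would, in place of code of your own. Each camera call takes 0.05 s, during which the arm holds its last target. There are 200 camera calls.

TASK

Stand every sample capsule upright in the steel pan on the bench and drive its sprung closure pin fully home there with brisk blows of the mallet, never pushing a pin with the fingers. Then lay the mallet on the bench, pick up the pan by its grip plate and tip it over the collection box so that all the capsules slide off its open lip into the box, and set the empty pan flat on the bench again. Leave the yellow note block and the dropper bottle where they are.

Things in the scene. Friction and masses are not known exactly. Their poses are not given: they have to be found in the camera images.
- pan: loose steel pan, 0.36 kg, lip towards the robot at first: floor 120 (x) by 224 mm (y), 4 mm thick; side walls 4 mm thick, 26 high; back wall 34 high at x +56 to +60; no wall at -x (lip). Smooth: capsules slide on it from 15 to 21 degrees. On a bracket behind the back wall stands a black grip plate, x +93 to +103, 90 wide (y), 81 high. Origin: under the floor's centre, z up, x from lip to plate
- pan_grip (a point): point in the middle of the pan's grip plate (10 mm thick in x), 60 mm above the pan's underside and 98 mm along +x from its origin; grip here from above, closing along the pan's x
- pan_lip (a point): middle of the pan's open lip, 60 mm along -x from its origin, on the floor's upper face (4 mm up)
- mallet: loose mallet lying along its x, 0.28 kg: square white head 50 mm long, 54 x 54 (x +25 to +75 mm), square wooden handle 22 x 22 (x -90 to +25, axis 27 mm above the underside), square white butt 54 x 54 x 12 at x -96. It lies on head and butt, the handle 16 mm clear of the bench. It strikes with a long side of the head. Origin: on the underside below the grip point, z up
- mallet_grip (a point): grip point on the mallet's handle axis, 25 mm behind the head, 27 mm above the underside; pinch across the 22 mm handle (along the mallet's y)
- mallet_face (a point): middle of the underside of the mallet's head, 50 mm along +x from the grip point and 27 mm below it
- box: fixed open-topped grey plastic collection box, 150 mm (x) by 236 mm (y) outside, 65 mm high, walls and floor 4 mm, with a white label plate on the side facing -x. Origin: centre of its underside, z up
- box_in (a point): centre of the box's inner floor, 4 mm above the bench
- note_block: yellow block of notes 70x70x16 mm, loose bystander
- dropper: small amber dropper bottle 33x34x102 mm, loose bystander
- capsule_1: round aluminium sample capsule standing upright, 0.09 kg, 46 mm diameter and 42 mm high, with a sprung steel closure pin sticking 20 mm out of the middle of its top (pin head 18 mm diameter). Origin: centre of its underside, z up along the pin. Three or four of the four capsules are there; all are alike
- plunger_1: the closure pin of capsule_1; origin in the plane of the capsule's top face (42 mm up) while the pin is out, moving down with it; the pin's head is 20 mm above this origin
- pin_1 (a joint): how far the pin of capsule_1 has been driven in, m: 0 out, 0.015 fully home (5 mm still stick out). A light spring and stiff friction: it takes 4 to 6 N and stays where it has been driven
- capsule_2: round aluminium sample capsule standing upright, 0.09 kg, 46 mm diameter and 42 mm high, with a sprung steel closure pin sticking 20 mm out of the middle of its top (pin head 18 mm diameter). Origin: centre of its underside, z up along the pin. Three or four of the four capsules are there; all are alike
- plunger_2: the closure pin of capsule_2; origin in the plane of the capsule's top face (42 mm up) while the pin is out, moving down with it; the pin's head is 20 mm above this origin
- pin_2 (a joint): how far the pin of capsule_2 has been driven in, m: 0 out, 0.015 fully home (5 mm still stick out). A light spring and stiff friction: it takes 4 to 6 N and stays where it has been driven
- capsule_3: round aluminium sample capsule standing upright, 0.09 kg, 46 mm diameter and 42 mm high, with a sprung steel closure pin sticking 20 mm out of the middle of its top (pin head 18 mm diameter). Origin: centre of its underside, z up along the pin. Three or four of the four capsules are there; all are alike
- plunger_3: the closure pin of capsule_3; origin in the plane of the capsule's top face (42 mm up) while the pin is out, moving down with it; the pin's head is 20 mm above this origin
- pin_3 (a joint): how far the pin of capsule_3 has been driven in, m: 0 out, 0.015 fully home (5 mm still stick out). A light spring and stiff friction: it takes 4 to 6 N and stays where it has been driven
- capsule_4: round aluminium sample capsule standing upright, 0.09 kg, 46 mm diameter and 42 mm high, with a sprung steel closure pin sticking 20 mm out of the middle of its top (pin head 18 mm diameter). Origin: centre of its underside, z up along the pin. Three or four of the four capsules are there; all are alike
- plunger_4: the closure pin of capsule_4; origin in the plane of the capsule's top face (42 mm up) while the pin is out, moving down with it; the pin's head is 20 mm above this origin
- pin_4 (a joint): how far the pin of capsule_4 has been driven in, m: 0 out, 0.015 fully home (5 mm still stick out). A light spring and stiff friction: it takes 4 to 6 N and stays where it has been driven
There are look-alikes about, which are no part of the job. What is shaped like the capsule_4 but black is not meant.

How it is judged:
By the outcome, as a careful person would: the job done as asked, in the order asked, and still so for the second after the job is handed in, with the robot touching nothing.
Of capsule_1, capsule_2, capsule_3, capsule_4 only 3 to 4 are there at a start; the rules pass over those that are not, and their reading is None.
At some moment in a run one of capsule_1, capsule_2, capsule_3, capsule_4, mallet may be knocked a few centimetres aside while the robot is not near it.
It also fails if it takes over 200 s, if anything falls off the work surface, if the arm or the gripper's body presses on something with over 40 N, if the wrist force passes 120 N, or if a joint passes its speed limit or range.

## Working session

There is one attempt and no reset: what is moved stays moved. The work goes in short steps, Python scripts to look and compute and a tool call to move; the robot and the scene stay as the last step left them, time stands still between calls to the robot, and variables do not carry over. Pictures are saved under pics/ and viewed, at most 14 in all, crops included, and the job is handed in when it is done.

Besides the shell and the picture viewer there is one more tool, called by a JSON object that holds its "name" and its "arguments", one argument or row to a line. step_arm: Moves the arm, as the interface text tells. Its arguments: {"type":"object","properties":{"steps":{"type":"array"},"grip_force":{"type":"number"}},"required":["steps"]}

```bash
ls; mkdir -p pics; cat > h.py <<'E'
import numpy as np,cv2
from rig import arm
def grab(n,save=None):
    K=arm.get_calibration(n); p,d=arm.grab_frame(n)
    if save: cv2.imwrite('pics/'+save+'.png',p[:,:,::-1])
    return p,d,K
def cloud(d,K):
    f=210/np.tan(np.radians(K['vfov'])/2)
    v,u=np.mgrid[:420,:560]
    P=np.stack([(u-K['cx'])/f*d,-(v-K['cy'])/f*d,-d,np.ones_like(d)],-1)
    W=P@np.array(K['world_from_camera']).T
    W=W[...,:3]; W[d<=0]=np.nan
    return W
E
python3 - <<'E'
from h import *
print(arm.observe())
for n in ['scene','top']:
    p,d,K=grab(n,n+'0'); print(n,{k:(np.round(v,3).tolist()) if k!='x' and not isinstance(v,str) else v for k,v in K.items()})
    np.savez('/tmp/'+n,p=p,d=d,W=cloud(d,K))
E
```

```text
pics
{'clock': 0.0, 'qpos': array([ 1.31909934,  0.32180365, -0.07008892,  1.45168475,  0.02261186,
        1.37075217, -0.05690254]), 'joint_velocities': array([ 0.00043487,  0.00031781, -0.00090177,  0.00132072,  0.00061612,
       -0.00130303,  0.00070767]), 'joint_efforts': array([ 7.89713722e-04, -4.91278625e+01, -4.04016897e-01, -3.12519658e+01,
       -6.39937911e-02,  4.36598877e-02,  1.49730708e-04]), 'position': array([ 0.17065702, -0.62698593,  0.40366888]), 'eef_rot': array([-3.13973490e+00,  1.07018514e-04,  2.65831675e-01]), 'ft_force': array([-0.54738719,  0.21320207,  0.33092291]), 'wrist_torque': array([ 0.00818348, -0.01908774, -0.00977192]), 'finger_force': 0.0, 'grip_width': 0.9997820587972089}
scene {'vfov': 46.657, 'cx': 289.772, 'cy': 208.452, 'world_from_camera': [[-0.646, 0.504, -0.573, -0.271], [-0.763, -0.425, 0.487, 0.692], [0.002, 0.752, 0.659, 1.042], [0.0, 0.0, 0.0, 1.0]]}
top {'vfov': 43.882, 'cx': 273.019, 'cy': 207.887, 'world_from_camera': [[-0.021, 0.991, -0.132, 0.389], [-1.0, -0.019, 0.017, -0.031], [0.014, 0.133, 0.991, 1.43], [0.0, 0.0, 0.0, 1.0]]}
```

View pics/top0.png

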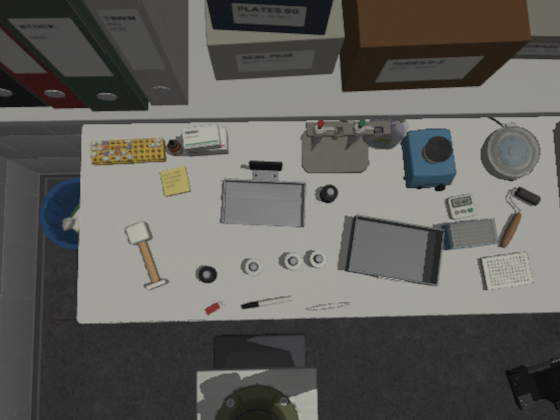

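View pics/scene0.png

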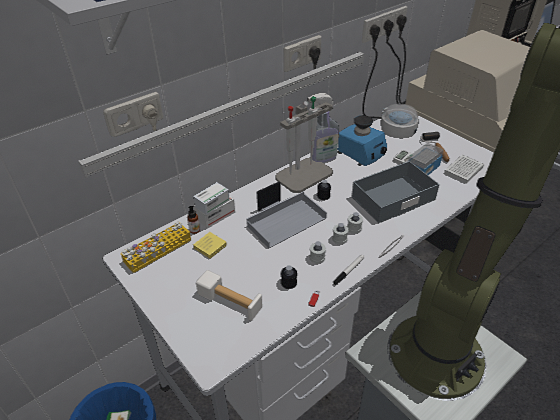

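The top view shows three light capsules at (254,267), (292,261) and (317,259), and black look-alikes at (207,274) and (329,193). The pan is at (263,203) with its plate at (265,167), the mallet's head is at (139,232) and its butt at (155,285), and the box is at (394,250). The scene view agrees: capsules at (317,252), (340,233), (355,222), black ones at (289,277), (324,190).

```bash
python3 - <<'E'
from h import *
for n in ['top','scene']:
    z=np.load(f'/tmp/{n}.npz'); W=z['W']; p=z['p']
    def q(name,m):
        P=W[m]; print(n,name,len(P),np.round(np.nanmean(P,0),4),np.round(np.nanpercentile(P,[3],axis=0)[0],3),np.round(np.nanpercentile(P,97,axis=0),3))
    pts={'top':dict(c1=(254,267),c2=(292,261),c3=(317,259)),'scene':dict(c1=(317,252),c2=(340,233),c3=(355,222))}[n]
    for k,(u,v) in pts.items():
        b=np.zeros(W.shape[:2],bool); b[v-16:v+17,u-16:u+17]=1
        q(k+' top',b&(W[...,2]>.034)&(W[...,2]<.05)); q(k+' pin',b&(W[...,2]>.053)&(W[...,2]<.08))
    reg={'top':dict(pan=(215,175,312,232),plate=(240,152,290,180),mallet=(120,215,175,295),box=(335,205,450,295),bench=(180,285,205,310)),
    'scene':dict(pan=(240,190,330,245),mallet=(190,268,265,318),plate=(252,178,284,212),bench=(160,330,200,350))}[n]
    for k,(a,b_,c,d_) in reg.items():
        m=np.zeros(W.shape[:2],bool); m[b_:d_,a:c]=1
        if k!='bench': m&=W[...,2]>(.012 if k!='pan' else .002)
        q(k,m)
        P=W[m]; P=P[~np.isnan(P[:,0])]
        if k!='bench':
            r=cv2.minAreaRect(P[:,:2].astype(np.float32)*1000); print('   rect',np.round(r[0],1),np.round(r[1],1),round(r[2],1))
E
```

```text
top c1 top 190 [ 4.201e-01 -3.000e-04  4.220e-02] [ 0.4   -0.019  0.037] [0.44  0.02  0.047]
top c1 pin 36 [4.205e-01 2.000e-04 6.100e-02] [ 0.413 -0.006  0.055] [0.428 0.007 0.066]
top c2 top 195 [ 0.433  -0.104   0.0422] [ 0.413 -0.124  0.037] [ 0.453 -0.083  0.049]
top c2 pin 37 [ 0.4332 -0.1042  0.0596] [ 0.426 -0.111  0.053] [ 0.442 -0.098  0.065]
top c3 top 199 [ 0.4376 -0.1696  0.0422] [ 0.417 -0.192  0.037] [ 0.457 -0.148  0.048]
top c3 pin 37 [ 0.4373 -0.1716  0.0618] [ 0.43  -0.179  0.056] [ 0.445 -0.164  0.067]
top pan 3377 [ 0.597  -0.0305  0.0077] [ 0.525 -0.142  0.002] [0.666 0.085 0.032]
   rect [594.5 -27.9] [267.2 157. ] 88.9
top plate 310 [ 0.6872 -0.0347  0.0579] [ 0.657 -0.078  0.013] [0.696 0.009 0.085]
   rect [677.  -24.2] [115.4  44.4] 89.3
top mallet 953 [0.4673 0.2856 0.0443] [0.374 0.24  0.024] [0.538 0.327 0.058]
   rect [457.1 284.4] [177.6  54.7] 19.8
top box 1394 [ 0.4631 -0.4048  0.0465] [ 0.369 -0.522  0.014] [ 0.544 -0.252  0.068]
   rect [ 486.9 -395.6] [268.5 224.1] 80.9
top bench 625 [3.418e-01 1.689e-01 1.000e-04] [ 0.31   0.137 -0.005] [0.373 0.
[... 287 characters left out ...]
13 -0.1006  0.0588] [ 0.423 -0.109  0.056] [ 0.44  -0.092  0.062]
scene c3 top 208 [ 0.4277 -0.1422  0.0417] [ 0.41  -0.187  0.035] [ 0.455 -0.086  0.048]
scene c3 pin 48 [ 0.433  -0.1358  0.0598] [ 0.423 -0.175  0.057] [ 0.442 -0.093  0.064]
scene pan 2839 [ 0.6127 -0.0373  0.0141] [ 0.492 -0.186  0.002] [0.693 0.084 0.061]
   rect [605.3 -18. ] [298.4 315.5] 46.3
scene mallet 1076 [0.4563 0.2943 0.0399] [0.366 0.244 0.017] [0.531 0.338 0.056]
   rect [453.9 289.6] [179.8  58.1] 19.9
scene plate 544 [ 0.6807 -0.0309  0.0446] [ 0.647 -0.074  0.013] [0.695 0.011 0.081]
   rect [693.6 -68.6] [ 78.  199.3] 26.4
scene bench 800 [ 0.4611  0.4433 -0.0376] [ 0.393  0.382 -0.571] [0.838 0.481 0.003]
```

{"name": "step_arm", "arguments": {
  "steps": [18.5,38.4,0,0,0,5.3,87,18.5,38.4,0,0,0,5.3,87,18.5,38.4,0,0,0,5.3,87,18.5,38.4,0,0,0,5.3,87,18.5,38.4,0,0,0,5.3,87,18.5,38.4,0,0,0,5.3,87,18.5,38.4,0,0,0,5.3,87],
  "grip_force": 30
}}

```text
clock: 0.68
position: [0.2977, -0.3623, 0.4044]
eef_rot: [-3.141, 0.0, 0.918]
ft_force: [0.2, -0.2, 0.2]
grip_width: 1.002
finger_force: 0.0
```

{"name": "step_arm", "arguments": {
  "steps": [18.5,38.4,0,0,0,5.3,87,18.5,38.4,0,0,0,5.3,87,18.5,38.4,0,0,0,5.3,87,18.5,38.4,0,0,0,5.3,87,18.5,38.4,0,0,0,5.3,87,18.5,38.4,0,0,0,5.3,87,18.5,38.4,0,0,0,5.3,87,0,0,0,0,0,0,87]
}}

```text
clock: 1.35
position: [0.4264, -0.0934, 0.4052]
eef_rot: [3.139, -0.002, 1.577]
ft_force: [-0.5, 1.2, 0.2]
grip_width: 0.998
finger_force: 0.0
```

```bash
cat >> h.py <<'E'
def st():
    o=arm.observe(); print('t',round(o['clock'],2),'pos',np.round(o['position']*1000,1),'rpy',np.round(np.degrees(o['eef_rot']),1),'F',np.round(o['ft_force'],1),'w',round(o['grip_width']*87,1),'ff',round(float(o['finger_force']),1),'q',np.round(o['qpos'],2))
E
python3 - <<'E'
from h import *
st()
p,d,K=grab('wrist','w1'); st(); np.savez('/tmp/w1',p=p,d=d,W=cloud(d,K))
print(np.round(K['world_from_camera'],3))
p,d,K=grab('top'); np.savez('/tmp/top',p=p,d=d,W=cloud(d,K))
for t in ['capsule_1','pan','mallet','box','pan_grip']:
    print(t,[(np.round(r['rect']).astype(int).tolist(),round(r['conf'],2)) for r in arm.search_frame(t,'top')])
W=cloud(d,K)
m=np.zeros(W.shape[:2],bool);m[205:295,335:450]=1;m&=(W[...,2]>.055)&(W[...,2]<.075)
P=W[m]; r=cv2.minAreaRect(P[:,:2].astype(np.float32)*1000);print('box',r,np.mean(P,0))
E
```

```text
t 1.35 pos [426.4 -93.4 405.2] rpy [ 1.799e+02 -1.000e-01  9.030e+01] F [-0.5  1.2  0.2] w 86.8 ff 0.0 q [ 0.84 -0.14 -0.62  1.93 -0.09  1.33  0.25]
t 1.4 pos [425.1 -97.2 404.9] rpy [180.  -0.  90.] F [-0.6 -0.5  0.5] w 86.9 ff 0.0 q [ 0.85 -0.14 -0.62  1.93 -0.08  1.33  0.25]
[[ 1.    -0.005 -0.005  0.427]
 [ 0.006  0.97   0.244 -0.026]
 [ 0.003 -0.245  0.97   0.385]
 [ 0.     0.     0.     1.   ]]
capsule_1 [([246, 261, 262, 276], 0.77), ([200, 268, 218, 281], 0.68), ([318, 186, 337, 201], 0.54)]
pan [([223, 159, 309, 226], 0.56)]
mallet [([129, 223, 168, 289], 0.78)]
box [([344, 216, 444, 285], 0.8)]
pan_grip [([128, 219, 169, 289], 0.72), ([224, 158, 308, 224], 0.61)]
box ((459.8712158203125, -384.0624084472656), (252.71096801757812, 165.9989013671875), 80.71605682373047) [ 0.45690973 -0.38393536  0.06357923]
```

View pics/w1.png

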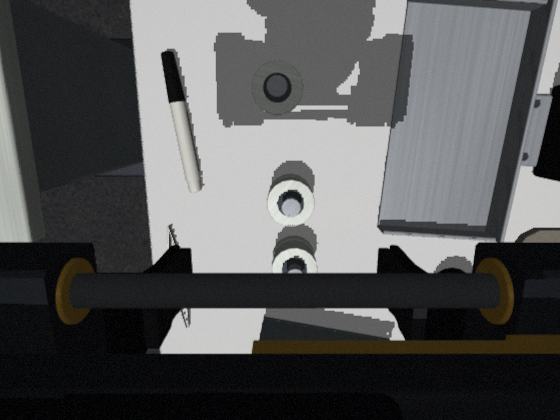

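Wrist view, image right = +x and up = +y: the light capsules are at (277,87), (291,203) and (294,266), with pins out of the tops. Pan floor is at (455,120).

```bash
cat >> h.py <<'E'
def caps(W,p,xr=(.3,.8),yr=(-.35,.2),zlo=.034,zhi=.08):
    m=((W[...,2]>zlo)&(W[...,2]<zhi)&(W[...,0]>xr[0])&(W[...,0]<xr[1])&(W[...,1]>yr[0])&(W[...,1]<yr[1])).astype(np.uint8)
    n,l,s,c=cv2.connectedComponentsWithStats(m)
    for i in range(1,n):
        if s[i,4]>60:
            k=l==i;P=W[k]; t=P[(P[:,2]<.05)]; q=P[P[:,2]>.053]
            print(s[i,:5],'col',p[k].mean(0).round(),'xy',np.round(((np.percentile(P,2,axis=0)+np.percentile(P,98,axis=0))/2)[:2]*1000,1),'mean',np.round(P.mean(0)*1000,1),'size',np.round((np.percentile(P,98,axis=0)-np.percentile(P,2,axis=0))*1000),'pin',np.round(q.mean(0)*1000,1) if len(q) else None)
E
python3 - <<'E'
from h import *
for n in ['w1','top']:
    z=np.load(f'/tmp/{n}.npz'); W=z['W'];p=z['p']; print(n); caps(W,p)
z=np.load('/tmp/w1.npz');W=z['W']
# pan in wrist
m=(W[...,0]>.5)&(W[...,0]<.66)&(W[...,1]>-.16)&(W[...,1]<.12)
w=m&(W[...,2]>.015)&(W[...,2]<.04);P=W[w];print('walls',P.mean(0),P.min(0),P.max(0))
z=np.load('/tmp/top.npz');W=z['W']
m=(W[...,0]>.5)&(W[...,0]<.72)&(W[...,1]>-.17)&(W[...,1]<.11)
pl=m&(W[...,2]>.07);P=W[pl];print('plate',len(P),cv2.minAreaRect((P[:,:2]*1000).astype(np.float32)),P.mean(0))
w=m&(W[...,2]>.017)&(W[...,2]<.045)
for lo,hi,nm in [(-.17,-.12,'R'),(.06,.11,'L')]:
    P=W[w&(W[...,1]>lo)&(W[...,1]<hi)&(W[...,0]<.64)];f=np.polyfit(P[:,0],P[:,1],1);print(nm,len(P),f,P.mean(0),P.min(0),P.max(0))
P=W[w&(W[...,0]>.63)&(W[...,0]<.66)&(abs(W[...,1]+.03)<.1)];print('back',np.polyfit(P[:,1],P[:,0],1),P.mean(0))
E
```

```text
w1
[ 252   61   52   54 2184] col [77. 79. 78.] xy [421.5   2.6] mean [421.6   2.5  45.6] size [41. 41. 21.] pin [421.7   2.5  61.1]
[531  72  11  34  90] col [129. 132. 136.] xy [655.4   4. ] mean [655.3   4.6  34.6] size [ 4. 28.  2.] pin None
[517 144   9  30  70] col [130. 133. 138.] xy [651.4 -58.5] mean [651.4 -58.5  34.7] size [ 4. 26.  2.] pin None
[553 151   7  31 113] col [10. 10. 10.] xy [686.6 -66.2] mean [686.5 -68.8  37.2] size [ 3. 25.  7.] pin None
[ 267  179   48   48 1786] col [176. 180. 177.] xy [ 434.4 -101.2] mean [ 434.4 -100.2   45.2] size [41. 42. 21.] pin [ 434.4 -101.3   60.2]
[ 272  246   46   27 1014] col [147. 151. 148.] xy [ 438.6 -159.1] mean [ 438.5 -159.3   43.4] size [42. 24. 26.] pin [ 438.8 -162.3   60.4]
[261 333  45   8 193] col [35. 35. 32.] xy [ 426.7 -248.8] mean [ 421.5 -247.9   38.9] size [42.  8. 13.] pin None
top
[186 127  43  27 320] col [127. 126. 119.] xy [762.3 118. ] mean [750.9  97.6  56.9] size [ 66. 103.  42.] pin [755.   93.6  61.5]
[364 136  19   9  90] col [61. 63. 59.] xy [ 755.3 -328.8] mean [ 753.2 -327.5   56.1] size [22. 39
[... 623 characters left out ...]
[403.  122.7] mean [402.7 122.6  45.3] size [40. 41. 29.] pin [402.6 123.   62.5]
walls [ 0.6403506  -0.03096273  0.0259914 ] [ 0.5287314  -0.14394574  0.01500132] [0.65998634 0.08117168 0.03623977]
plate 29664 ((610.0267333984375, -30.006195068359375), (279.98077392578125, 219.90126037597656), 89.99534606933594) [ 0.64734835 -0.02582594  0.82164605]
R 50 [-0.05020606 -0.11132545] [ 0.59295369 -0.14109532  0.02548576] [ 0.55800316 -0.14394729  0.01895314] [ 0.63926188 -0.1383378   0.03060743]
L 64 [-0.05402078  0.11065956] [0.59203633 0.0786773  0.02515889] [0.54156406 0.07475804 0.01706757] [0.63995604 0.08195615 0.03238574]
back [0.05959611 0.65336112] [ 0.65136782 -0.03344684  0.03040639]
```

{"name": "step_arm", "arguments": {
  "steps": [8,-6,-40,0,0,0,87,0,0,-40,0,0,0,87,0,0,-40,0,0,0,87,0,0,-40,0,0,0,87,0,0,-33,0,0,0,87,0,0,-20,0,0,0,87,0,0,0,0,0,0,87,0,0,0,0,0,0,87]
}}

```text
clock: 2.37
position: [0.4314, -0.1083, 0.1912]
eef_rot: [-3.139, -0.001, 1.559]
ft_force: [0.0, -1.0, 0.1]
grip_width: 0.998
finger_force: 0.0
```

{"name": "step_arm", "arguments": {
  "steps": [0,0,0,0,0,0,40,0,0,0,0,0,0,40,0,0,0,0,0,0,40,0,0,0,0,0,0,40,0,0,0,0,0,0,40,0,0,0,0,0,0,40],
  "grip_force": 20
}}

```text
clock: 2.87
position: [0.4321, -0.1077, 0.1923]
eef_rot: [3.141, 0.001, 1.561]
ft_force: [-0.0, 0.3, 0.5]
grip_width: 0.632
finger_force: 0.0
```

{"name": "step_arm", "arguments": {
  "steps": [0,4,0,0,0,0,40,0,0,0,0,0,0,40,0,0,0,0,0,0,40,0,0,0,0,0,0,40,0,0,0,0,0,0,40]
}}

```text
clock: 3.28
position: [0.4321, -0.1032, 0.1919]
eef_rot: [3.141, -0.001, 1.561]
ft_force: [-1.3, 2.6, 3.1]
grip_width: 0.52
finger_force: 20.0
```

{"name": "step_arm", "arguments": {
  "steps": [0,0,30,0,0,0,40,0,0,30,0,0,0,40,0,0,0,0,0,0,40,0,0,0,0,0,0,40]
}}

```text
clock: 3.62
position: [0.4325, -0.1042, 0.2529]
eef_rot: [3.139, 0.002, 1.56]
ft_force: [0.1, 0.6, -0.8]
grip_width: 0.525
finger_force: 20.0
```

{"name": "step_arm", "arguments": {
  "steps": [34,18.5,0,0,0,0,40,34,18.5,0,0,0,0,40,34,18.5,0,0,0,0,40,34,18.5,0,0,0,0,40,0,0,0,0,0,0,40,0,0,-25,0,0,0,40,0,0,-20,0,0,0,40,0,0,0,0,0,0,40]
}}

```text
clock: 4.28
position: [0.5649, -0.0299, 0.2009]
eef_rot: [-3.131, -0.001, 1.562]
ft_force: [-1.7, 0.0, -1.6]
grip_width: 0.523
finger_force: 20.0
```

{"name": "step_arm", "arguments": {
  "steps": [0,0,-5,0,0,0,40,0,0,-5,0,0,0,40,0,0,0,0,0,0,40,0,0,0,0,0,0,40]
}}

```text
clock: 4.62
position: [0.5681, -0.0298, 0.1974]
eef_rot: [3.141, 0.0, 1.561]
ft_force: [0.1, 0.8, -0.9]
grip_width: 0.525
finger_force: 20.0
```

{"name": "step_arm", "arguments": {
  "steps": [0,0,-1,0,0,0,40,0,0,0,0,0,0,64,0,0,0,0,0,0,64,0,0,0,0,0,0,64,0,0,0,0,0,0,64,0,0,40,0,0,0,64,0,0,40,0,0,0,87,0,0,40,0,0,0,87]
}}

```text
clock: 5.28
position: [0.5675, -0.0295, 0.3167]
eef_rot: [-3.14, -0.001, 1.561]
ft_force: [0.4, -0.6, -0.6]
grip_width: 0.812
finger_force: 0.0
```

{"name": "step_arm", "arguments": {
  "steps": [-33,-35,0,0,0,0,87,-33,-35,0,0,0,0,87,-33,-35,0,0,0,0,87,-32,-36,0,0,0,0,87,0,0,0,0,0,0,87,0,0,0,0,0,0,87]
}}

```text
clock: 5.78
position: [0.453, -0.154, 0.316]
eef_rot: [-3.142, 0.002, 1.555]
ft_force: [0.2, 0.6, -0.5]
grip_width: 0.996
finger_force: 0.0
```

```bash
python3 - <<'E'
from h import *
st(); p,d,K=grab('top','t2'); caps(cloud(d,K),p,yr=(-.25,.2),xr=(.39,.66)); st()
E
```

```text
t 5.78 pos [ 453. -154.  316.] rpy [-1.80e+02  1.00e-01  8.91e+01] F [ 0.2  0.6 -0.5] w 86.7 ff 0.0 q [ 0.91  0.05 -0.65  1.96  0.04  1.14  0.23]
[322 184  16  17 220] col [65. 65. 65.] xy [ 614.1 -208. ] mean [ 614.1 -207.7   45.3] size [41. 40. 29.] pin [ 614.9 -208.2   61.5]
[256 202  17  17 228] col [143. 145. 138.] xy [567.8 -31.2] mean [567.8 -30.4  49.1] size [41. 40. 27.] pin [568.6 -30.9  63.3]
[246 258  17  17 230] col [84. 85. 81.] xy [420.5   0.5] mean [420.3  -0.   45.3] size [42. 40. 27.] pin [4.205e+02 2.000e-01 6.110e+01]
[199 266  18  13 192] col [61. 61. 61.] xy [407.3 123.2] mean [406.2 122.5  45.9] size [32. 42. 28.] pin [402.9 123.3  61.3]
t 5.83 pos [ 454.2 -152.2  316.2] rpy [179.9   0.   89.3] F [ 1.   0.7 -0.3] w 86.9 ff 0.0 q [ 0.91  0.06 -0.65  1.96  0.04  1.14  0.23]
```

{"name": "step_arm", "arguments": {
  "steps": [-9,-10,0,0,0,0,87,-8,-9,0,0,0,0,87,0,0,-35,0,0,0,87,0,0,-35,0,0,0,87,0,0,0,0,0,0,87]
}}

```text
clock: 6.25
position: [0.4357, -0.1685, 0.2407]
eef_rot: [-3.133, -0.006, 1.564]
ft_force: [-1.9, 0.8, -0.7]
grip_width: 1.0
finger_force: 0.0
```

```bash
python3 - <<'E'
from h import *
st(); p,d,K=grab('wrist','w2');W=cloud(d,K); caps(W,p,yr=(-.25,.2),xr=(.39,.66)); st()
E
```

```text
t 6.25 pos [ 435.7 -168.5  240.7] rpy [-179.5   -0.3   89.6] F [-1.9  0.8 -0.7] w 87.0 ff 0.0 q [ 0.92  0.13 -0.64  2.05  0.09  0.99  0.23]
[ 248  213   88   60 4375] col [110. 113. 111.] xy [ 438.6 -161.1] mean [ 438.6 -161.    44.7] size [41. 28. 25.] pin [ 438.5 -164.4   60.8]
[377 246  37  27 629] col [10. 10. 11.] xy [ 483.1 -161.3] mean [ 481.9 -158.7   69.2] size [ 9. 11. 21.] pin [ 481.9 -158.7   69.2]
[174 249  19  24 291] col [17. 17. 17.] xy [ 391.3 -162.1] mean [ 391.7 -160.1   68.6] size [ 2. 11. 21.] pin [ 391.7 -160.1   68.6]
t 6.3 pos [ 436.8 -168.7  243.3] rpy [-179.7   -0.3   89.6] F [0.1 0.1 1. ] w 87.3 ff 0.0 q [ 0.92  0.13 -0.64  2.05  0.09  0.99  0.23]
```

{"name": "step_arm", "arguments": {
  "steps": [1,-1,-27,0,0,0,87,0,0,-25,0,0,0,87,0,0,0,0,0,0,40,0,0,0,0,0,0,40,0,0,0,0,0,0,40,0,0,0,0,0,0,40,0,0,0,0,0,0,40,0,0,0,0,0,0,40]
}}

```text
clock: 6.97
position: [0.439, -0.172, 0.195]
eef_rot: [3.14, 0.001, 1.561]
ft_force: [0.2, 0.6, -0.2]
grip_width: 0.632
finger_force: 0.0
```

{"name": "step_arm", "arguments": {
  "steps": [0,0,0,0,0,0,40,0,0,0,0,0,0,40,0,0,0,0,0,0,40,0,0,0,0,0,0,40]
}}

```text
clock: 7.3
position: [0.4387, -0.1719, 0.1944]
eef_rot: [3.141, 0.001, 1.561]
ft_force: [-2.1, 0.8, 5.8]
grip_width: 0.525
finger_force: 20.0
```

{"name": "step_arm", "arguments": {
  "steps": [0,0,30,0,0,0,40,0,0,30,0,0,0,40,26,17,0,0,0,0,40,25,16,0,0,0,0,40,25,16,0,0,0,0,40,25,17,0,0,0,0,40,25,16,0,0,0,0,40,0,0,0,0,0,0,40]
}}

```text
clock: 7.97
position: [0.568, -0.0851, 0.2539]
eef_rot: [3.137, -0.005, 1.566]
ft_force: [-0.1, 1.1, -1.6]
grip_width: 0.52
finger_force: 20.0
```

{"name": "step_arm", "arguments": {
  "steps": [0,0,0,0,0,0,40]
}}

```text
clock: 8.05
position: [0.5651, -0.0881, 0.2531]
eef_rot: [-3.141, -0.002, 1.564]
ft_force: [-0.5, -1.0, -1.2]
grip_width: 0.526
finger_force: 20.0
```

{"name": "step_arm", "arguments": {
  "steps": [0,-2,-25,0,0,0,40,0,0,-20,0,0,0,40,0,0,-9,0,0,0,40,0,0,0,0,0,0,40,0,0,0,0,0,0,40]
}}

```text
clock: 8.47
position: [0.5638, -0.0925, 0.1995]
eef_rot: [-3.141, 0.0, 1.56]
ft_force: [0.5, 0.0, -1.3]
grip_width: 0.523
finger_force: 20.0
```

{"name": "step_arm", "arguments": {
  "steps": [0,0,-1,0,0,0,64,0,0,0,0,0,0,64,0,0,0,0,0,0,64,0,0,0,0,0,0,64,0,0,40,0,0,0,64,0,0,40,0,0,0,87,0,0,40,0,0,0,87]
}}

```text
clock: 9.05
position: [0.5641, -0.0915, 0.32]
eef_rot: [-3.14, -0.001, 1.561]
ft_force: [1.6, -0.4, 1.0]
grip_width: 0.81
finger_force: 0.0
```

{"name": "step_arm", "arguments": {
  "steps": [-30,18,0,0,0,0,87,-30,18,0,0,0,0,87,-30,18,0,0,0,0,87,-30,18,0,0,0,0,87,-24,18,0,0,0,0,87,0,0,0,0,0,0,87,0,0,0,0,0,0,87]
}}

```text
clock: 9.63
position: [0.4197, -0.0009, 0.3193]
eef_rot: [3.14, 0.003, 1.563]
ft_force: [0.5, -0.6, 0.7]
grip_width: 0.999
finger_force: 0.0
```

```bash
python3 - <<'E'
from h import *
st(); p,d,K=grab('top','t3'); caps(cloud(d,K),p,yr=(-.25,.2),xr=(.39,.66)); st()
E
```

```text
t 9.63 pos [419.7  -0.9 319.3] rpy [179.9   0.2  89.5] F [ 0.5 -0.6  0.7] w 87.0 ff 0.0 q [ 0.77 -0.11 -0.78  2.07 -0.08  1.15  0.02]
[321 184  17  17 219] col [64. 64. 63.] xy [ 614.3 -207.7] mean [ 613.9 -207.2   45.2] size [42. 41. 28.] pin [ 614.9 -208.2   61.8]
[256 202  17  17 227] col [141. 143. 136.] xy [568.  -31.2] mean [567.9 -30.3  48.9] size [41. 40. 26.] pin [568.6 -30.6  63.4]
[279 203  17  17 230] col [142. 144. 137.] xy [564.  -92.2] mean [563.6 -91.5  48.5] size [41. 41. 29.] pin [563.8 -92.   65.6]
[199 266  17  13 193] col [36. 37. 36.] xy [407.3 123.3] mean [406.1 122.9  46.1] size [32. 41. 28.] pin [402.6 123.2  62.3]
t 9.68 pos [420.6  -1.7 319.5] rpy [1.799e+02 1.000e-01 8.950e+01] F [0.2 0.3 0. ] w 86.8 ff 0.0 q [ 0.77 -0.11 -0.77  2.07 -0.08  1.15  0.02]
```

{"name": "step_arm", "arguments": {
  "steps": [0,1,-35,0,0,0,87,0,0,-35,0,0,0,87,0,0,-20,0,0,0,87,0,0,0,0,0,0,87]
}}

```text
clock: 10.02
position: [0.4192, -0.0013, 0.2252]
eef_rot: [-3.134, -0.003, 1.56]
ft_force: [-1.0, -0.5, 0.3]
grip_width: 1.0
finger_force: 0.0
```

```bash
python3 - <<'E'
from h import *
st(); p,d,K=grab('wrist','w3');W=cloud(d,K); caps(W,p,yr=(-.08,.08),xr=(.37,.48)); st()
E
```

```text
t 10.02 pos [419.2  -1.3 225.2] rpy [-179.6   -0.2   89.4] F [-1.  -0.5  0.3] w 87.0 ff 0.0 q [ 0.75  0.06 -0.81  2.17  0.05  0.94 -0.1 ]
[ 242  210   96   63 4987] col [91. 93. 92.] xy [421.3  11.5] mean [421.4  11.4  44.5] size [41. 27. 25.] pin [421.3   8.2  60.7]
[156 246  37  27 635] col [13. 13. 14.] xy [373.1   6. ] mean [373.6   8.5  57.1] size [ 6. 11. 27.] pin [373.3   9.3  62.2]
[377 246  50  27 867] col [11. 11. 12.] xy [467.1   5.4] mean [466.2   8.3  57.8] size [ 9. 11. 30.] pin [466.7   9.   63. ]
[169 309  12  18 100] col [34. 34. 35.] xy [375.1  -6. ] mean [375.1  -6.9  73.8] size [ 1.  7. 13.] pin [375.1  -6.9  73.8]
[389 309  13  20 116] col [15. 16. 17.] xy [463.   -6.7] mean [463.1  -7.7  74.1] size [ 1.  7. 14.] pin [463.1  -7.7  74.1]
t 10.07 pos [420.3  -1.1 227.2] rpy [-179.8   -0.2   89.4] F [0.7 0.5 0.6] w 87.1 ff 0.0 q [ 0.75  0.05 -0.81  2.17  0.04  0.94 -0.1 ]
```

{"name": "step_arm", "arguments": {
  "steps": [1,2,-20,0,0,0,87,0,0,-15,0,0,0,87,0,0,0,0,0,0,40,0,0,0,0,0,0,40,0,0,0,0,0,0,40,0,0,0,0,0,0,40,0,0,0,0,0,0,40,0,0,0,0,0,0,40]
}}

```text
clock: 10.73
position: [0.4219, 0.0011, 0.1946]
eef_rot: [3.14, 0.001, 1.561]
ft_force: [-0.3, 0.1, -0.1]
grip_width: 0.632
finger_force: 0.0
```

{"name": "step_arm", "arguments": {
  "steps": [0,0,0,0,0,0,40,0,0,0,0,0,0,40,0,0,0,0,0,0,40,0,0,0,0,0,0,40]
}}

```text
clock: 11.07
position: [0.4216, 0.0012, 0.1941]
eef_rot: [3.141, 0.0, 1.561]
ft_force: [-1.5, -0.4, 5.6]
grip_width: 0.523
finger_force: 20.0
```

Target (571, 30): dx +149, dy +29.

{"name": "step_arm", "arguments": {
  "steps": [0,0,30,0,0,0,40,0,0,30,0,0,0,40,30,6,0,0,0,0,40,30,6,0,0,0,0,40,30,6,0,0,0,0,40,30,6,0,0,0,0,40,29,5,0,0,0,0,40,0,0,0,0,0,0,40]
}}

```text
clock: 11.73
position: [0.5745, 0.0309, 0.2531]
eef_rot: [3.138, -0.004, 1.561]
ft_force: [-0.2, 0.3, -0.4]
grip_width: 0.519
finger_force: 20.0
```

{"name": "step_arm", "arguments": {
  "steps": [0,0,0,0,0,0,40,0,0,0,0,0,0,40]
}}

```text
clock: 11.9
position: [0.5697, 0.0305, 0.2529]
eef_rot: [-3.139, -0.0, 1.561]
ft_force: [-0.1, 0.1, -0.8]
grip_width: 0.521
finger_force: 20.0
```

{"name": "step_arm", "arguments": {
  "steps": [1,0,-25,0,0,0,40,0,0,-20,0,0,0,40,0,0,-9,0,0,0,40,0,0,0,0,0,0,40,0,0,0,0,0,0,40]
}}

```text
clock: 12.32
position: [0.571, 0.0301, 0.2001]
eef_rot: [-3.141, 0.0, 1.561]
ft_force: [-0.6, -0.1, -1.1]
grip_width: 0.524
finger_force: 20.0
```

{"name": "step_arm", "arguments": {
  "steps": [0,0,-1,0,0,0,64,0,0,0,0,0,0,64,0,0,0,0,0,0,64,0,0,0,0,0,0,64,0,0,40,0,0,0,64,0,0,40,0,0,0,87,0,0,40,0,0,0,87]
}}

```text
clock: 12.9
position: [0.5711, 0.0304, 0.32]
eef_rot: [-3.14, -0.001, 1.561]
ft_force: [0.8, -0.6, 0.7]
grip_width: 0.81
finger_force: 0.0
```

{"name": "step_arm", "arguments": {
  "steps": [-6,16,0,0,0,6.9,87,-6,16,0,0,0,6.9,87,-6,16,0,0,0,6.9,87,-6,16,0,0,0,6.9,87,-6,16,0,0,0,6.9,87,-6,16,0,0,0,6.9,87,-6,16,0,0,0,6.9,87,-6,16,0,0,0,6.9,87]
}}

```text
clock: 13.57
position: [0.5231, 0.159, 0.3192]
eef_rot: [3.141, 0.001, 2.53]
ft_force: [0.2, -0.2, -1.0]
grip_width: 0.999
finger_force: 0.0
```

{"name": "step_arm", "arguments": {
  "steps": [-6,16,0,0,0,6.9,87,-6,16,0,0,0,6.9,87,-6,16,0,0,0,6.9,87,-6,16,0,0,0,6.9,87,-6,16,0,0,0,6.9,87,-6,16,0,0,0,6.9,87,0,0,0,0,0,6.9,87,0,0,0,0,0,6.9,87]
}}

```text
clock: 14.23
position: [0.4867, 0.2557, 0.3193]
eef_rot: [3.141, 0.001, -2.787]
ft_force: [-0.5, -0.7, 0.6]
grip_width: 0.999
finger_force: 0.0
```

{"name": "step_arm", "arguments": {
  "steps": [0,0,0,0,0,0,87,0,0,0,0,0,0,87]
}}

```text
clock: 14.4
position: [0.4876, 0.2542, 0.3188]
eef_rot: [3.141, 0.0, -2.799]
ft_force: [-0.3, -0.5, -0.7]
grip_width: 0.998
finger_force: 0.0
```

```bash
cat >>h.py <<'E'
def rect(W,x0,x1,y0,y1,z0,z1,n=''):
    m=((W[...,0]>x0)&(W[...,0]<x1)&(W[...,1]>y0)&(W[...,1]<y1)&(W[...,2]>z0)&(W[...,2]<z1)).astype(np.uint8)
    m=cv2.morphologyEx(m,cv2.MORPH_OPEN,np.ones((3,3)))>0
    P=W[m]
    if len(P)<20: print(n,'few');return P
    r=cv2.minAreaRect((P[:,:2]*1000).astype(np.float32)); print(n,len(P),np.round(r[0],1),np.round(r[1],1),round(r[2],1),'z',np.round(np.median(P[:,2])*1000,1)); return P
E
python3 - <<'E'
from h import *
st(); p,d,K=grab('top','t4');W=cloud(d,K); caps(W,p,yr=(-.25,.2),xr=(.39,.66))
rect(W,.33,.57,.2,.36,.02,.07,'mallet top')
p,d,K=grab('wrist','w4');W=cloud(d,K); rect(W,.33,.57,.2,.38,.022,.07,'mallet w');rect(W,.33,.6,.2,.38,.046,.07,'head+butt w')
P=rect(W,.41,.52,.2,.38,.03,.044,'handle w'); np.savez('/tmp/w4',p=p,W=W); st()
E
```

```text
t 14.4 pos [487.6 254.2 318.8] rpy [ 180.     0.  -160.4] F [-0.3 -0.5 -0.7] w 86.8 ff 0.0 q [ 0.51  0.45 -1.27  1.78  0.45  1.25  1.04]
[321 184  17  17 225] col [65. 65. 64.] xy [ 614.6 -207.9] mean [ 614.  -207.3   45.2] size [41. 41. 30.] pin [ 614.9 -208.1   61.8]
[234 202  17  17 231] col [141. 143. 136.] xy [570.8  29.4] mean [570.4  28.8  48.8] size [41. 41. 27.] pin [572.6  29.2  63.7]
[256 202  17  17 226] col [145. 147. 140.] xy [568.  -31.2] mean [567.9 -30.5  49.2] size [41. 40. 28.] pin [568.2 -30.6  64.6]
[279 203  17  17 230] col [146. 148. 140.] xy [563.6 -92. ] mean [563.5 -91.5  48.9] size [41. 41. 29.] pin [563.8 -92.   65.7]
[199 266  17  13 186] col [63. 63. 63.] xy [407.3 122.4] mean [406.6 121.9  46.7] size [32. 40. 28.] pin [402.6 123.3  61.9]
mallet top few
mallet w 9662 [447.2 283.6] [153.5  54. ] 20.0 z 38.6
head+butt w 3630 [443.4 282.5] [145.6  54. ] 20.2 z 53.5
handle w 4119 [453.9 281.8] [97.2 51.9] 24.0 z 37.8
t 14.5 pos [487.7 254.  318.9] rpy [-180.     0.  -160.4] F [ 0.1 -0.3 -0.4] w 86.9 ff 0.0 q [ 0.51  0.45 -1.27  1.78  0.45  1.25  1.04]
```

View pics/w4.png

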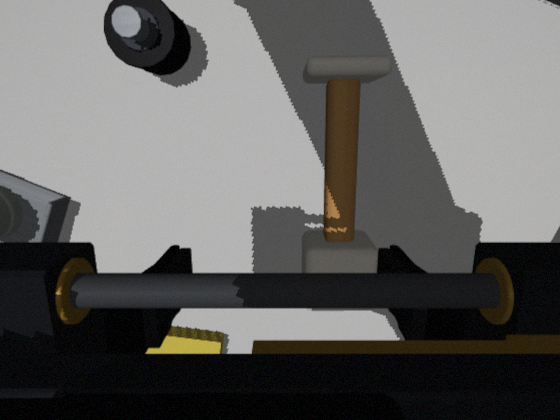

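{"name": "step_arm", "arguments": {
  "steps": [-6,12,0,0,0,0,87,-6,12,0,0,0,0,87,-6,13,-10,0,0,0,87,0,0,-30,0,0,0,87,0,0,-30,0,0,0,87,0,0,0,0,0,0,87,0,0,0,0,0,0,87]
}}

```text
clock: 15.08
position: [0.4691, 0.2908, 0.2481]
eef_rot: [-3.141, -0.003, -2.797]
ft_force: [0.4, 0.5, 0.3]
grip_width: 1.003
finger_force: 0.0
```

```bash
python3 - <<'E'
from h import *
st()
E
```

```text
t 15.08 pos [469.1 290.8 248.1] rpy [-180.    -0.2 -160.2] F [0.4 0.5 0.3] w 87.3 ff 0.0 q [ 0.36  0.53 -1.18  1.84  0.54  1.14  0.9 ]
```

{"name": "step_arm", "arguments": {
  "steps": [0,0,-30,0,0,0,87,0,0,-26,0,0,0,87,0,0,0,0,0,0,60,0,0,0,0,0,0,40,0,0,0,0,0,0,20,0,0,0,0,0,0,15,0,0,0,0,0,0,15,0,0,0,0,0,0,15],
  "grip_force": 60
}}

```text
clock: 15.75
position: [0.4699, 0.2915, 0.1941]
eef_rot: [3.142, 0.002, -2.796]
ft_force: [-0.3, -0.4, -0.4]
grip_width: 0.636
finger_force: 0.0
```

{"name": "step_arm", "arguments": {
  "steps": [0,0,0,0,0,0,15,0,0,0,0,0,0,15,0,0,0,0,0,0,15,0,0,0,0,0,0,15,0,0,0,0,0,0,15,0,0,0,0,0,0,15,0,0,0,0,0,0,15,0,0,0,0,0,0,15]
}}

```text
clock: 16.42
position: [0.4694, 0.2913, 0.1927]
eef_rot: [3.141, -0.0, -2.795]
ft_force: [0.4, 0.4, -0.3]
grip_width: 0.248
finger_force: 60.0
```

{"name": "step_arm", "arguments": {
  "steps": [0,0,20,0,0,0,15,0,0,35,0,0,0,15,0,0,35,0,0,0,15,0,0,35,0,0,0,15,0,0,0,0,0,0,15]
}}

```text
clock: 16.83
position: [0.4706, 0.2934, 0.3238]
eef_rot: [3.14, 0.009, -2.795]
ft_force: [0.4, 1.4, -2.5]
grip_width: 0.246
finger_force: 60.0
```

{"name": "step_arm", "arguments": {
  "steps": [6,-30,0,0,0,-2.5,15,6,-30,0,0,0,-2.5,15,6,-30,0,0,0,-2.5,15,6,-30,0,0,0,-2.5,15,6,-30,0,0,0,-2.5,15,6,-30,0,0,0,-2.5,15,6,-30,0,0,0,-2.5,15,6,-30,0,0,0,-2.5,15]
}}

```text
clock: 17.5
position: [0.5171, 0.0495, 0.317]
eef_rot: [-3.141, -0.001, 3.136]
ft_force: [0.4, 0.3, -1.8]
grip_width: 0.249
finger_force: 60.0
```

{"name": "step_arm", "arguments": {
  "steps": [4,-22,0,0,0,0,15,0,0,0,0,0,0,15,0,0,0,0,0,0,15]
}}

```text
clock: 17.75
position: [0.5213, 0.0274, 0.3169]
eef_rot: [3.141, -0.001, 3.135]
ft_force: [-1.2, 0.9, -1.2]
grip_width: 0.248
finger_force: 60.0
```

```bash
python3 - <<'E'
from h import *
st(); p,d,K=grab('wrist','w5');W=cloud(d,K); rect(W,.35,.7,-.1,.15,.1,.2,'mallet');P=rect(W,.5,.7,-.1,.15,.16,.2,'head');
p,d,K=grab('top','t5');W=cloud(d,K); caps(W,p,yr=(-.25,.2),xr=(.39,.66)); P=rect(W,.54,.66,-.03,.09,.14,.22,'head top'); print(np.polyfit(P[:,0],P[:,2],1) if len(P)>9 else '',np.percentile(P,[2,98],axis=0) if len(P) else ''); st()
E
```

```text
t 17.75 pos [521.3  27.4 316.9] rpy [ 1.800e+02 -1.000e-01  1.796e+02] F [-1.2  0.9 -1.2] w 21.5 ff 60.0 q [ 0.98  0.34 -1.24  1.85  0.34  1.2   1.19]
mallet 26777 [484.7  28. ] [ 54.3 128.2] 89.5 z 162.6
head 4759 [521.9  28.3] [44.  42.2] 0.7 z 162.6
[321 184  17  17 225] col [66. 66. 65.] xy [ 614.4 -207.8] mean [ 614.1 -207.4   45.1] size [41. 40. 28.] pin [ 615.  -208.3   60.8]
[281 203  15  17 212] col [145. 148. 140.] xy [564.  -94.1] mean [563.5 -92.9  48.8] size [40. 38. 28.] pin [564.6 -91.5  64.4]
[199 266  18  13 193] col [38. 39. 39.] xy [407.3 123.4] mean [406.1 122.5  46.1] size [32. 42. 30.] pin [402.6 123.2  62.4]
head top few
 
t 17.85 pos [521.   30.2 317.3] rpy [179.9  -0.  179.9] F [ 0.4  0.8 -2.2] w 22.0 ff 60.0 q [ 0.98  0.33 -1.24  1.85  0.34  1.2   1.19]
```

View pics/w5.png

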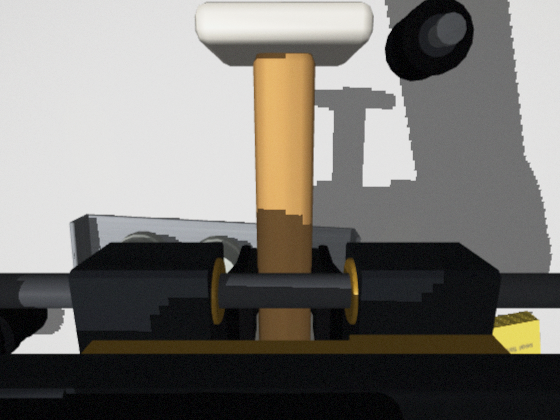

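Wrist view: the mallet is held straight, butt at (284,30), handle at (284,150) and level; the capsules show behind the fingers at (145,240) and (218,245). Now the first blow.

{"name": "step_arm", "arguments": {
  "steps": [0,0,-37,0,0,0,15,0,0,-37,0,0,0,15,0,0,0,0,0,0,15]
}}

```text
clock: 18.1
position: [0.5197, 0.0304, 0.2397]
eef_rot: [3.14, -0.005, -3.141]
ft_force: [0.4, -0.7, -1.4]
grip_width: 0.247
finger_force: 60.0
```

{"name": "step_arm", "arguments": {
  "steps": [0,0,37,0,0,0,15,0,0,37,0,0,0,15,0,0,0,0,0,0,15,0,0,0,0,0,0,15]
}}

```text
clock: 18.43
position: [0.5221, 0.0311, 0.3206]
eef_rot: [-3.141, 0.004, 3.141]
ft_force: [0.1, 0.0, -3.1]
grip_width: 0.249
finger_force: 60.0
```

```bash
python3 - <<'E'
from h import *
st(); p,d,K=grab('wrist');W=cloud(d,K); rect(W,.35,.7,-.1,.15,.1,.2,'mallet')
P=W[(abs(W[...,1]-.03)<.008)&(W[...,2]>.14)&(W[...,2]<.18)];print('handle slope',np.polyfit(P[:,0],P[:,2],1))
p,d,K=grab('scene','s5');W=cloud(d,K); caps(W,p,yr=(-.15,.08),xr=(.53,.62)); st()
E
```

```text
t 18.43 pos [522.1  31.1 320.6] rpy [-180.     0.3  180. ] F [ 0.1  0.  -3.1] w 21.7 ff 60.0 q [ 0.98  0.33 -1.25  1.84  0.34  1.21  1.19]
mallet 25564 [486.8  31.5] [ 53.6 130.6] 89.9 z 163.2
handle slope [0.01250035 0.15729741]
[301 202  14  14 146] col [126. 128. 129.] xy [561.9 -88.4] mean [558.3 -85.1  47.9] size [43. 41. 30.] pin [561.5 -86.8  62.2]
[285 212  13  12  89] col [121. 123. 124.] xy [566.1 -16.2] mean [563.  -16.3  44.3] size [42. 26. 16.] pin [563.1 -19.   57.2]
[269 219  15  13 161] col [95. 97. 97.] xy [568.9  34.7] mean [565.9  35.7  44.8] size [43. 42. 17.] pin [566.1  41.4  54.8]
t 18.53 pos [520.9  30.  317.7] rpy [-180.    -0.   179.9] F [-0.9 -0.3 -2.9] w 21.7 ff 60.0 q [ 0.98  0.33 -1.24  1.85  0.34  1.2   1.19]
```

{"name": "step_arm", "arguments": {
  "steps": [-1,-20,0,0,0,0,15,-1,-20,0,0,0,0,15,-1,-21,0,0,0,0,15,0,0,0,0,0,0,15,0,0,0,0,0,0,15]
}}

```text
clock: 18.95
position: [0.5178, -0.033, 0.3164]
eef_rot: [3.141, -0.003, 3.136]
ft_force: [-0.5, 0.2, -2.4]
grip_width: 0.251
finger_force: 60.0
```

```bash
cat >>h.py <<'E'
def pins(W,C):
    for c in C:
        m=(np.hypot(W[...,0]-c[0],W[...,1]-c[1])<.012)&(W[...,2]>.03)&(W[...,2]<.08); P=W[m][:,2]
        print(c,len(P),np.round(np.percentile(P,[10,50,75,90])*1000,1) if len(P)>3 else None)
C=[(.571,.029),(.568,-.031),(.564,-.092)]
E
python3 - <<'E'
from h import *
st(); p,d,K=grab('scene');pins(cloud(d,K),C);p,d,K=grab('top');pins(cloud(d,K),C);st()
E
```

```text
t 18.95 pos [517.8 -33.  316.4] rpy [180.   -0.2 179.7] F [-0.5  0.2 -2.4] w 21.8 ff 60.0 q [ 1.1   0.33 -1.24  1.85  0.33  1.2   1.32]
(0.571, 0.029) 31 [44.6 48.5 51.  52.4]
(0.568, -0.031) 45 [46.  56.6 62.7 64.2]
(0.564, -0.092) 19 [44.5 51.3 57.6 60.9]
(0.571, 0.029) 1 None
(0.568, -0.031) 0 None
(0.564, -0.092) 0 None
t 19.05 pos [518.  -30.9 317. ] rpy [ 1.799e+02 -1.000e-01  1.799e+02] F [ 0.3  0.6 -2. ] w 21.7 ff 60.0 q [ 1.1   0.32 -1.25  1.85  0.33  1.2   1.32]
```

{"name": "step_arm", "arguments": {
  "steps": [0,0,-37,0,0,0,15,0,0,-37,0,0,0,15,0,0,0,0,0,0,15]
}}

```text
clock: 19.3
position: [0.5168, -0.0308, 0.2393]
eef_rot: [3.139, -0.005, 3.141]
ft_force: [-0.4, 0.2, -2.1]
grip_width: 0.245
finger_force: 60.0
```

{"name": "step_arm", "arguments": {
  "steps": [0,0,37,0,0,0,15,0,0,37,0,0,0,15,-2,-20,0,0,0,0,15,-1,-20,0,0,0,0,15,-1,-21,0,0,0,0,15,0,0,0,0,0,0,15,0,0,0,0,0,0,15,0,0,0,0,0,0,15]
}}

```text
clock: 19.97
position: [0.5145, -0.0912, 0.3184]
eef_rot: [3.141, 0.0, 3.14]
ft_force: [0.2, -0.1, -2.8]
grip_width: 0.247
finger_force: 60.0
```

```bash
python3 - <<'E'
from h import *
st(); p,d,K=grab('scene');pins(cloud(d,K),C);p,d,K=grab('wrist');W=cloud(d,K)
P=W[(abs(W[...,1]+.091)<.008)&(W[...,2]>.14)&(W[...,2]<.18)];print('handle slope',np.polyfit(P[:,0],P[:,2],1));st()
E
```

```text
t 19.97 pos [514.5 -91.2 318.4] rpy [179.9   0.  179.9] F [ 0.2 -0.1 -2.8] w 21.5 ff 60.0 q [ 1.2   0.33 -1.24  1.84  0.33  1.2   1.43]
(0.571, 0.029) 34 [43.8 48.6 50.4 51.9]
(0.568, -0.031) 32 [45.5 48.5 49.9 51.6]
(0.564, -0.092) 43 [45.3 55.5 64.4 66.2]
handle slope [0.03664599 0.14292678]
t 20.07 pos [514.5 -91.  318.2] rpy [180.   0. 180.] F [ 0.  -0.8 -3.1] w 21.5 ff 60.0 q [ 1.2   0.33 -1.24  1.84  0.33  1.2   1.43]
```

{"name": "step_arm", "arguments": {
  "steps": [0,0,-38.5,0,0,0,15,0,0,-38.5,0,0,0,15,0,0,0,0,0,0,15]
}}

```text
clock: 20.32
position: [0.5129, -0.0919, 0.2365]
eef_rot: [3.139, -0.005, 3.141]
ft_force: [-1.3, -0.9, -1.9]
grip_width: 0.243
finger_force: 60.0
```

{"name": "step_arm", "arguments": {
  "steps": [0,0,38.5,0,0,0,15,0,0,38.5,0,0,0,15,-30,0,0,0,0,0,15,-30,0,0,0,0,0,15,-30,20,0,0,0,0,15,0,30,0,0,0,0,15,0,0,0,0,0,0,15,0,0,0,0,0,0,15]
}}

```text
clock: 20.98
position: [0.4365, -0.0484, 0.3194]
eef_rot: [-3.137, -0.007, -3.138]
ft_force: [-0.2, -0.7, -1.7]
grip_width: 0.244
finger_force: 60.0
```

```bash
python3 - <<'E'
from h import *
st(); p,d,K=grab('scene','s6');pins(cloud(d,K),C);p,d,K=grab('top','t6');W=cloud(d,K);pins(W,C);caps(W,p,xr=(.5,.65),yr=(-.15,.1));p,d,K=grab('wrist');W=cloud(d,K)
y=arm.observe()['position'][1]
P=W[(abs(W[...,1]-y)<.008)&(W[...,2]>.14)&(W[...,2]<.18)];print('handle slope',np.polyfit(P[:,0],P[:,2],1));st()
E
```

```text
t 20.98 pos [436.5 -48.4 319.4] rpy [-179.8   -0.4 -179.8] F [-0.2 -0.7 -1.7] w 21.2 ff 60.0 q [ 1.46 -0.11 -1.32  2.02 -0.11  1.16  1.75]
(0.571, 0.029) 31 [43.9 47.6 49.  51.3]
(0.568, -0.031) 27 [45.5 49.5 51.3 52.6]
(0.564, -0.092) 9 [44.4 47.  49.5 52.7]
(0.571, 0.029) 60 [45.  49.3 51.7 53.5]
(0.568, -0.031) 62 [45.8 49.3 51.  53.3]
(0.564, -0.092) 62 [46.3 49.6 52.  53.9]
[234 202  17  17 229] col [139. 141. 134.] xy [570.9  29.5] mean [570.7  29.2  47.1] size [42. 41. 13.] pin [569.6  31.3  54.7]
[256 203  17  17 229] col [143. 146. 139.] xy [566.9 -31.2] mean [566.5 -30.5  46.8] size [42. 40. 13.] pin [568.2 -30.7  53.9]
[279 204  17  17 229] col [145. 148. 140.] xy [562.9 -92.1] mean [562.7 -91.6  47.3] size [41. 41. 14.] pin [564.4 -91.4  55. ]
handle slope [0.0888419  0.12430692]
t 21.13 pos [436.6 -50.8 319.1] rpy [ 180.    -0.4 -180. ] F [-0.2 -0.8 -2.8] w 21.5 ff 60.0 q [ 1.46 -0.1  -1.32  2.02 -0.11  1.16  1.75]
```

```bash
python3 - <<'E'
from h import *
A=[cloud(*grab('top')[1:]) for _ in range(5)]
W=np.nanmean(A,0)
for c in [(.5708,.0295),(.567,-.031),(.563,-.092),(.4026,.1232)]:
    r=np.hypot(W[...,0]-c[0],W[...,1]-c[1]); z=W[...,2]*1000
    a=z[(r<.007)&(z>30)];b=z[(r>.013)&(r<.02)&(z>35)]
    print(c,len(a),np.round([a.mean(),np.median(a),b.mean(),np.median(b)],1))
st()
E
```

```text
(0.5708, 0.0295) 21 [51.4 51.7 46.3 46.3]
(0.567, -0.031) 21 [50.9 50.9 46.  45.9]
(0.563, -0.092) 20 [50.4 50.4 46.1 46.1]
(0.4026, 0.1232) 22 [62.3 62.2 42.1 42.1]
t 21.38 pos [436.3 -51.4 318.6] rpy [179.9  -0.4 179.9] F [ 0.1 -0.1 -2.9] w 21.5 ff 60.0 q [ 1.46 -0.1  -1.32  2.02 -0.11  1.15  1.75]
```

{"name": "step_arm", "arguments": {
  "steps": [0,20,0,0,2.5,0,15,4,30,0,0,2.5,0,15,4,34,0,0,0,2.5,15,4,34,0,0,0,2.5,15,4,34,0,0,0,2.5,15,4,34,0,0,0,2.5,15,4,34,0,0,0,2.5,15,4,34,0,0,0,2.5,15]
}}

```text
clock: 22.05
position: [0.4647, 0.2039, 0.3178]
eef_rot: [3.14, -0.096, -2.88]
ft_force: [0.6, -0.8, -1.8]
grip_width: 0.25
finger_force: 60.0
```

{"name": "step_arm", "arguments": {
  "steps": [3,34,0,0,0,2.5,15,3,34,0,0,0,2.5,15,0,20,0,0,0,0,15,0,0,0,0,0,0,15,0,0,0,0,0,0,15]
}}

```text
clock: 22.47
position: [0.4699, 0.292, 0.3179]
eef_rot: [3.139, -0.096, -2.791]
ft_force: [0.5, -1.0, -2.5]
grip_width: 0.248
finger_force: 60.0
```

```bash
python3 - <<'E'
from h import *
st()
E
```

```text
t 22.47 pos [469.9 292.  317.9] rpy [ 179.9   -5.5 -159.9] F [ 0.5 -1.  -2.5] w 21.6 ff 60.0 q [ 0.37  0.48 -1.21  1.73  0.42  1.34  0.98]
```

{"name": "step_arm", "arguments": {
  "steps": [0,0,-35,0,0,0,15,0,0,-35,0,0,0,15,0,0,-30,0,0,0,15,0,0,-15,0,0,0,15,0,0,-6,0,0,0,15,0,0,0,0,0,0,15,0,0,0,0,0,0,15]
}}

```text
clock: 23.05
position: [0.4709, 0.2908, 0.1987]
eef_rot: [3.141, -0.093, -2.794]
ft_force: [0.6, -0.2, -1.9]
grip_width: 0.247
finger_force: 60.0
```

{"name": "step_arm", "arguments": {
  "steps": [0,0,-2,0,0,0,15,0,0,-1,0,0,0,15,0,0,-1,0,0,0,15,0,0,-1,0,0,0,15,0,0,0,0,0,0,15]
}}

```text
clock: 23.47
position: [0.4718, 0.2916, 0.1943]
eef_rot: [3.14, -0.089, -2.794]
ft_force: [5.2, 2.3, 6.0]
grip_width: 0.245
finger_force: 60.0
```

{"name": "step_arm", "arguments": {
  "steps": [0,0,0,0,0,0,40,0,0,0,0,0,0,60,0,0,0,0,0,0,87,0,0,0,0,0,0,87,0,0,0,0,0,0,87,0,0,0,0,0,0,87],
  "grip_force": 30
}}

```text
clock: 23.97
position: [0.4699, 0.2907, 0.1924]
eef_rot: [3.141, -0.095, -2.793]
ft_force: [-0.9, 0.3, 1.1]
grip_width: 0.615
finger_force: 0.0
```

{"name": "step_arm", "arguments": {
  "steps": [0,0,30,0,0,0,87,0,0,35,0,0,0,87,0,0,35,1,-2.5,0,87,0,0,35,1,-2.5,0,87,0,0,0,0,0,0,87,0,0,0,0,0,0,87]
}}

```text
clock: 24.47
position: [0.4703, 0.2913, 0.3296]
eef_rot: [3.139, 0.003, -2.794]
ft_force: [-0.3, -0.2, 0.4]
grip_width: 0.983
finger_force: 0.0
```

```bash
python3 - <<'E'
from h import *
st(); p,d,K=grab('top','t7');W=cloud(d,K)
for x0 in np.arange(.55,.9,.05):
    print(round(x0,2),[int(np.nanmax(np.where((W[...,0]>=x0)&(W[...,0]<x0+.05)&(W[...,1]>=y)&(W[...,1]<y+.05),W[...,2],-1))*1000) for y in np.arange(-.6,.25,.05)])
ma=(W[...,0]>.64)
P=rect(W,.67,.72,-.1,.03,.055,.1,'plate')
p,d,K=grab('scene','s7');W=cloud(d,K);rect(W,.34,.57,.2,.38,.022,.07,'mallet');P=rect(W,.665,.715,-.1,.03,.075,.1,'plate s')
p,d,K=grab('wrist');W=cloud(d,K);rect(W,.33,.57,.2,.38,.022,.07,'mallet w')
E
```

```text
t 24.47 pos [470.3 291.3 329.6] rpy [ 179.9    0.2 -160.1] F [-0.3 -0.2  0.4] w 85.5 ff 0.0 q [ 0.42  0.42 -1.25  1.76  0.42  1.26  0.99]
0.55 [24, 24, 9, 8, 8, 9, 67, 45, 44, 53, 55, 56, 57, 45, 9, 7, 7]
0.6 [19, 104, 109, 753, 753, 893, 892, 892, 893, 892, 753, 754, 753, 1018, 1032, 1033, 987]
0.65 [9, 148, 152, 822, 823, 893, 893, 892, 893, 938, 937, 932, 928, 966, 8, 23, 24]
0.7 [7, 150, 151, 822, 823, 258, 304, 303, 304, 873, 7, 7, 862, 877, 109, 113, 101]
0.75 [9, 95, 97, 139, 237, 245, 17, 249, 19, 21, 8, 7, 752, 790, 110, 110, 102]
0.8 [9, 8, 7, 5, -1000, 5, 0, 3, 6, 7, 13, 7, 9, 8, 5, 7, 7]
0.85 [-1000, -1000, -1000, -1000, -1000, -1000, -1000, -1000, -1000, -1000, -1000, -1000, -1000, -1000, -1000, -1000, -1000]
plate 182 [691.9 -36.6] [88.7 12. ] 86.9 z 78.1
mallet 957 [442.1 284.3] [176.6  55.9] 19.8 z 39.5
plate s 39 [690.6 -43.7] [62.4 16.8] 83.0 z 79.3
mallet w 9941 [437.7 279.7] [156.2  54. ] 20.0 z 39.2
```

View pics/s7.png

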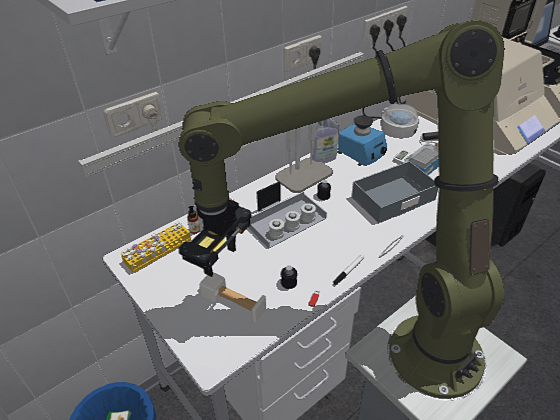

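{"name": "step_arm", "arguments": {
  "steps": [13,-20,0,0,0,-7,87,13,-20,0,0,0,-7,80,13,-20,0,0,0,-7,70,13,-20,0,0,0,-7,60,13,-20,0,0,0,-7,50,13,-20,0,0,0,-7,50,13,-20,0,0,0,-7,50,13,-20,0,0,0,-7,50]
}}

```text
clock: 25.28
position: [0.5744, 0.1295, 0.3257]
eef_rot: [3.14, -0.003, 2.506]
ft_force: [-0.7, 1.3, -0.5]
grip_width: 0.599
finger_force: 0.0
```

{"name": "step_arm", "arguments": {
  "steps": [13,-20,0,0,0,-7,50,13,-20,0,0,0,-7,50,13,-20,0,0,0,-7,50,13,-20,0,0,0,-7,50,13,-20,0,0,0,-7,50,13,-20,0,0,0,-7,50,13,-10,0,0,0,-7,50,0,0,0,0,0,-7,50]
}}

```text
clock: 25.95
position: [0.6668, -0.0039, 0.3246]
eef_rot: [3.141, 0.001, 1.523]
ft_force: [-1.2, -0.1, -0.3]
grip_width: 0.577
finger_force: 0.0
```

{"name": "step_arm", "arguments": {
  "steps": [0,0,0,0,0,0,50,0,0,0,0,0,0,50]
}}

```text
clock: 26.12
position: [0.6648, 0.0013, 0.3258]
eef_rot: [-3.142, -0.001, 1.539]
ft_force: [-0.8, 0.3, 0.5]
grip_width: 0.577
finger_force: 0.0
```

```bash
python3 - <<'E'
from h import *
st(); p,d,K=grab('wrist','w8');W=cloud(d,K);rect(W,.66,.72,-.12,.05,.06,.1,'plate w'); p,d,K=grab('top');rect(cloud(d,K),.67,.72,-.1,.03,.055,.1,'plate t');caps(cloud(d,K),p,xr=(.5,.65),yr=(-.15,.1)); st()
E
```

```text
t 26.12 pos [664.8   1.3 325.8] rpy [-180.    -0.    88.2] F [-0.8  0.3  0.5] w 50.2 ff 0.0 q [ 0.48  0.49 -0.71  1.49  0.32  1.28 -0.29]
plate w 1593 [693.3 -34.1] [88.9 10.2] 86.4 z 80.1
plate t few
[234 202  14  17 183] col [130. 132. 126.] xy [570.6  33.6] mean [569.5  33.1  47.1] size [42. 33. 15.] pin [567.9  29.9  54.3]
t 26.22 pos [664.7   1.9 326.6] rpy [179.9  -0.   88.2] F [ 0.7 -0.  -0.2] w 49.7 ff 0.0 q [ 0.48  0.49 -0.71  1.49  0.32  1.28 -0.29]
```

{"name": "step_arm", "arguments": {
  "steps": [14,-18,0,0,0,-1,50,14,-19,0,0,0,-0.5,50,0,0,0,0,0,0,50,0,0,0,0,0,0,50]
}}

```text
clock: 26.55
position: [0.6933, -0.0375, 0.3269]
eef_rot: [3.139, -0.0, 1.508]
ft_force: [-0.0, 0.0, 0.5]
grip_width: 0.574
finger_force: 0.0
```

{"name": "step_arm", "arguments": {
  "steps": [0,0,-35,0,0,0,50,0,0,-35,0,0,0,50,0,0,-32,0,0,0,50,0,0,0,0,0,0,50,0,0,0,0,0,0,50]
}}

```text
clock: 26.97
position: [0.692, -0.035, 0.2242]
eef_rot: [-3.141, -0.001, 1.511]
ft_force: [-0.1, -0.9, 0.4]
grip_width: 0.578
finger_force: 0.0
```

```bash
python3 - <<'E'
from h import *
st(); p,d,K=grab('wrist','w9');W=cloud(d,K);rect(W,.67,.72,-.12,.05,.07,.09,'plate w'); st()
E
```

```text
t 26.97 pos [692.  -35.  224.2] rpy [-1.799e+02 -1.000e-01  8.660e+01] F [-0.1 -0.9  0.4] w 50.3 ff 0.0 q [ 0.47  0.63 -0.64  1.5   0.4   1.14 -0.31]
plate w 3410 [704.3 -20.2] [60.  30.4] 87.0 z 80.4
t 27.02 pos [693.2 -35.  226.7] rpy [ 1.798e+02 -1.000e-01  8.660e+01] F [ 0.5 -0.7  0.5] w 49.7 ff 0.0 q [ 0.47  0.63 -0.64  1.5   0.4   1.14 -0.31]
```

{"name": "step_arm", "arguments": {
  "steps": [0,0,-1,0,0,0,35,0,0,0,0,0,0,20,0,0,0,0,0,0,5,0,0,0,0,0,0,5,0,0,0,0,0,0,5,0,0,0,0,0,0,5,0,0,0,0,0,0,5,0,0,0,0,0,0,5],
  "grip_force": 60
}}

```text
clock: 27.68
position: [0.6925, -0.0361, 0.2249]
eef_rot: [3.141, 0.0, 1.509]
ft_force: [-4.3, -0.4, 3.5]
grip_width: 0.107
finger_force: 60.0
```

{"name": "step_arm", "arguments": {
  "steps": [0,0,4,0,0,0,5,0,0,6,0,0,0,5,0,0,8,0,0,0,5,0,0,8,0,0,0,5,0,0,4,0,0,0,5,0,0,0,0,0,0,5,0,0,0,0,0,0,5]
}}

```text
clock: 28.27
position: [0.6934, -0.0362, 0.2552]
eef_rot: [3.137, -0.0, 1.509]
ft_force: [0.3, -0.0, -7.6]
grip_width: 0.113
finger_force: 60.1
```

```bash
python3 - <<'E'
from h import *
st(); p,d,K=grab('top','t9');W=cloud(d,K); caps(W,p,xr=(.5,.65),yr=(-.25,.1),zlo=.055,zhi=.12)
P=W[(W[...,0]>.535)&(W[...,0]<.64)&(abs(W[...,1]+.03)<.15)&(W[...,2]>.025)&(W[...,2]<.055)]; 
print(np.linalg.lstsq(np.c_[P[:,:2],np.ones(len(P))],P[:,2],rcond=None)[0])
E
```

```text
t 28.27 pos [693.4 -36.2 255.2] rpy [179.7  -0.   86.4] F [ 0.3 -0.  -7.6] w 9.8 ff 60.1 q [ 0.48  0.6  -0.65  1.48  0.38  1.19 -0.29]
[233 199  18  18 244] col [113. 115. 109.] xy [573.1  30. ] mean [572.7  29.4  75.7] size [41. 42. 14.] pin [572.7  29.4  75.7]
[256 200  15  18 190] col [141. 144. 137.] xy [568.4 -26.1] mean [567.6 -26.5  76.3] size [42. 34. 15.] pin [567.6 -26.5  76.3]
[-0.00823573  0.0210764   0.03844791]
```

```bash
python3 - <<'E'
from h import *
p,d,K=grab('scene','s9');W1=cloud(d,K);p,d,K=grab('top');W2=cloud(d,K)
W=np.concatenate([W1.reshape(-1,3),W2.reshape(-1,3)]);W=W[(W[:,2]<.5)]
ys=np.arange(-.56,-.1,.03);print('y',np.round(ys,2))
for x0 in np.arange(.54,.82,.02):
    r=[]
    for y in ys:
        z=W[(W[:,0]>=x0)&(W[:,0]<x0+.02)&(W[:,1]>=y)&(W[:,1]<y+.03),2]; r.append(int(1000*np.percentile(z,97)) if len(z)>3 else -1)
    print(round(x0,2),r)
w=W2[(W2[...,2]>.055)&(W2[...,2]<.075)&(W2[...,0]>.36)&(W2[...,0]<.57)&(W2[...,1]>-.53)&(W2[...,1]<-.24)]
print(cv2.minAreaRect((w[:,:2]*1000).astype(np.float32)))
w=W1[(W1[...,2]>.055)&(W1[...,2]<.075)&(W1[...,0]>.36)&(W1[...,0]<.57)&(W1[...,1]>-.53)&(W1[...,1]<-.24)]
print(cv2.minAreaRect((w[:,:2]*1000).astype(np.float32)))
E
```

```text
y [-0.56 -0.53 -0.5  -0.47 -0.44 -0.41 -0.38 -0.35 -0.32 -0.29 -0.26 -0.23
 -0.2  -0.17 -0.14 -0.11]
0.54 [19, 5, 4, 4, 4, 5, 5, 57, 67, 65, 7, 5, 5, 2, 53, 78]
0.56 [18, 5, 4, 4, 5, 5, 6, 5, 5, 5, 3, 4, 4, -1, 69, 80]
0.58 [19, 4, 4, 6, 4, 5, 4, 5, 5, 5, 5, 44, 40, -1, 57, 499]
0.6 [9, 58, 57, 24, 6, 6, 6, 4, 5, 6, 4, 64, 51, 32, 55, 499]
0.62 [70, 82, 88, 91, 84, 5, 4, 5, 4, 5, 4, 60, 44, 54, 55, 498]
0.64 [99, 104, 106, 105, 101, 5, 4, 4, 4, 6, 5, 6, 4, 51, 63, 496]
0.66 [99, 103, 148, 148, 101, 5, 4, 4, 13, 17, 15, 14, 13, 12, -1, 498]
0.68 [95, 147, 147, 149, 99, 5, 5, 9, 17, 19, 16, 17, 17, 16, -1, -1]
0.7 [94, 148, 147, 148, 98, 5, 5, 253, 253, 254, 257, 253, 253, 257, 252, 3]
0.72 [92, 146, 149, 149, 95, 116, 123, 254, 255, 265, 300, 285, 261, 300, 253, -1]
0.74 [88, 94, 96, 95, 92, 153, 235, 252, 254, 254, 279, 280, 255, 256, 253, -1]
0.76 [84, 91, 93, 93, 91, 159, 257, 265, 262, 14, 170, 260, 20, 17, 15, -1]
0.78 [-1, -1, -1, 3, -1, -1, -1, 264, 264, 264, 15, 131, -1, 16, 5, -1]
0.8 [4, 5, 4, 5, -1, -1, -1, 410, 401, 10, -1, 290, 294, 6, 3, 4]
((460.1705017089844, -392.60589599609375), (268.51025390625, 167.48631286621094), 80.0920181274414)
((453.46044921875, -387.6373291015625), (278.38983154296875, 167.1211395263672), 83.25407409667969)
```

{"name": "step_arm", "arguments": {
  "steps": [0,0,6,0,0,0,5,0,0,12,0,0,0,5,0,0,18,0,0,0,5,0,0,20,0,0,0,5,0,0,18,0,0,0,5,-3,0,14,0,0,0,5,-7,0,8,0,0,0,5,-12,0,4,0,0,0,5]
}}

```text
clock: 29.08
position: [0.6714, -0.0358, 0.3567]
eef_rot: [3.135, -0.001, 1.509]
ft_force: [0.3, 0.9, -6.3]
grip_width: 0.113
finger_force: 60.1
```

{"name": "step_arm", "arguments": {
  "steps": [-16,0,0,0,0,0,5,-20,0,0,0,0,0,5,-20,0,0,0,0,0,5,-20,0,0,0,0,0,5,-15,-3,0,0,0,0,5,-10,-8,0,0,0,0,5,-6,-13,0,0,0,0,5,-3,-18,0,0,0,0,5]
}}

```text
clock: 29.75
position: [0.5599, -0.0772, 0.355]
eef_rot: [3.138, -0.0, 1.511]
ft_force: [0.4, -0.8, -7.3]
grip_width: 0.111
finger_force: 60.1
```

{"name": "step_arm", "arguments": {
  "steps": [0,-23,0,0,0,0,5,0,-26,0,0,0,0,5,0,-26,0,0,0,0,5,0,-26,0,0,0,0,5,0,-26,0,0,0,0,5,0,-26,0,0,0,0,5,0,-26,0,0,0,0,5,0,-26,0,0,0,0,5]
}}

```text
clock: 30.42
position: [0.5606, -0.285, 0.3546]
eef_rot: [3.138, -0.001, 1.508]
ft_force: [0.4, 0.4, -6.8]
grip_width: 0.109
finger_force: 60.1
```

{"name": "step_arm", "arguments": {
  "steps": [0,-26,0,0,0,0,5,0,-24,0,0,0,0,5,0,-20,0,0,0,0,5,0,-14,0,0,0,0,5,0,-9,0,0,0,0,5,0,-4,0,0,0,0,5,0,0,0,0,0,0,5,0,0,0,0,0,0,5]
}}

```text
clock: 31.08
position: [0.5616, -0.3787, 0.3546]
eef_rot: [3.138, -0.002, 1.51]
ft_force: [0.8, 0.4, -6.6]
grip_width: 0.107
finger_force: 60.1
```

```bash
python3 - <<'E'
from h import *
st(); p,d,K=grab('scene','s10')
E
```

```text
t 31.08 pos [ 561.6 -378.7  354.6] rpy [ 1.798e+02 -1.000e-01  8.650e+01] F [ 0.8  0.4 -6.6] w 9.3 ff 60.1 q [ 0.97  0.46 -0.56  1.43  0.24  1.32  0.33]
```

View pics/s10.png

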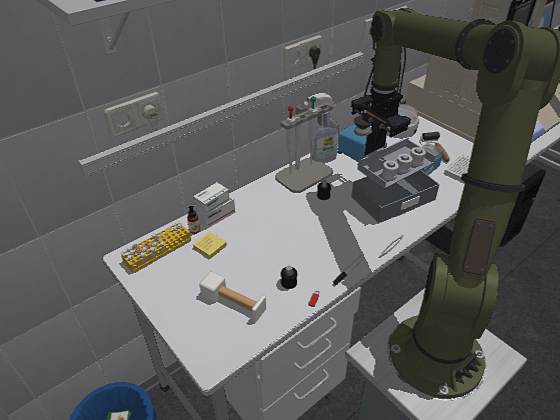

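The scene view shows the pan with three capsules at (391,168), (404,160) and (418,153) above the box; the mallet rests at (230,295).

{"name": "step_arm", "arguments": {
  "steps": [2,-1.5,0,-0.12,-2,0,5,4,-3,-1,-0.12,-2,0,5,6,-4,-1,-0.12,-2,0,5,6,-4,-2,-0.12,-2,0,5,5,-3,-2,-0.12,-2,0,5,3,-2,-1,-0.12,-2,0,5,0,0,0,0,0,0,5,0,0,0,0,0,0,5]
}}

```text
clock: 31.8
position: [0.5871, -0.3964, 0.3475]
eef_rot: [2.931, -0.002, 1.511]
ft_force: [-0.7, 0.1, -6.9]
grip_width: 0.111
finger_force: 60.0
```

```bash
python3 - <<'E'
from h import *
st(); p,d,K=grab('top');W=cloud(d,K)
P=W[(W[...,0]>.46)&(W[...,0]<.56)&(abs(W[...,1]+.39)<.1)&(W[...,2]>.08)&(W[...,2]<.2)];print(len(P),np.nanpercentile(P,[1,50,99],axis=0))
m=(abs(W[...,1]+.39)<.13)&(W[...,2]>.085)&(W[...,2]<.3)&(W[...,0]>.4);print('min x',np.percentile(W[m],[.5,2],axis=0))
E
```

```text
t 31.8 pos [ 587.1 -396.4  347.5] rpy [ 1.679e+02 -1.000e-01  8.650e+01] F [-0.7  0.1 -6.9] w 9.6 ff 60.0 q [ 1.02  0.47 -0.59  1.44  0.18  1.11  0.38]
1718 [[ 0.47966199 -0.44685665  0.09513486]
 [ 0.51161524 -0.36157191  0.11421207]
 [ 0.55904574 -0.29101725  0.15349868]]
min x [[ 0.48129569 -0.51067249  0.08612907]
 [ 0.4849099  -0.49929691  0.08845686]]
```

{"name": "step_arm", "arguments": {
  "steps": [-8.7,0.5,5,-0.12,-2,0,5,-8.8,0.5,5,-0.12,-2,0,5,-8.9,0.5,4,-0.12,-2,0,5,-9,0.5,3,-0.12,-2,0,5,-9,0.5,3,-0.12,-2,0,5,-9.1,0.5,2,-0.12,-2,0,5,-9.2,0.5,2,-0.12,-2,0,5,-9.3,0.5,1.5,-0.12,-2,0,5]
}}

```text
clock: 32.52
position: [0.5149, -0.3925, 0.3737]
eef_rot: [2.649, -0.001, 1.511]
ft_force: [-1.2, 0.5, -4.1]
grip_width: 0.107
finger_force: 60.0
```

{"name": "step_arm", "arguments": {
  "steps": [-9.3,0.5,1,-0.12,-2,0,5,-9.4,0.5,1,-0.12,-2,0,5,-9.4,0.5,0.5,-0.12,-2,0,5,0,0,0,0,0,0,5,0,0,0,0,0,0,5,0,0,0,0,0,0,5,0,0,0,0,0,0,5,0,0,0,0,0,0,5]
}}

```text
clock: 33.18
position: [0.4879, -0.3917, 0.3759]
eef_rot: [2.544, -0.002, 1.511]
ft_force: [-0.5, 0.0, -4.0]
grip_width: 0.112
finger_force: 60.0
```

```bash
python3 - <<'E'
from h import *
st(); p,d,K=grab('scene','s11');p2,d,K=grab('top','t11')
cv2.imwrite('pics/m11.png',np.hstack([cv2.resize(p[110:230,330:470],None,fx=2.8,fy=2.8),cv2.resize(p2[195:315,325:465],None,fx=2.8,fy=2.8)])[:,:,::-1])
E
```

```text
t 33.18 pos [ 487.9 -391.7  375.9] rpy [ 1.457e+02 -1.000e-01  8.660e+01] F [-0.5  0.  -4. ] w 9.7 ff 60.0 q [ 1.43  0.2  -0.76  1.78 -0.31  0.75  0.82]
```

View pics/m11.png

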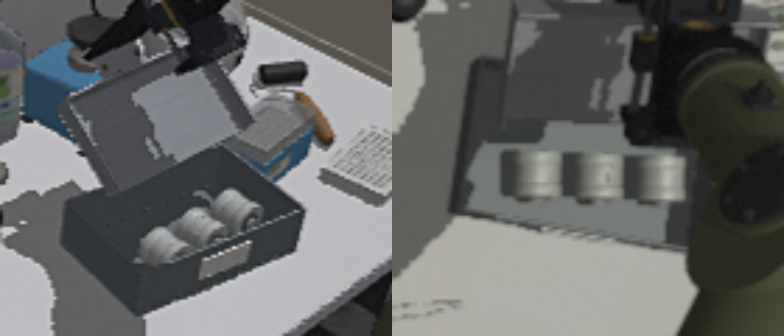

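The pan is empty; all three capsules lie inside the box, at (165,245), (200,228) and (235,212) in the left crop.

{"name": "step_arm", "arguments": {
  "steps": [0,0,10,0,0,0,5,8,1,5,0.2,3.8,0,5,8,1,0,0.2,3.8,0,5,8,2,0,0.2,3.8,0,5,8,2,-5,0.2,3.8,0,5,8,2,-5,0.2,3.8,0,5,8,2,-5,0.2,3.8,0,5,8,2,-5,0.2,3.8,0,5]
}}

```text
clock: 33.95
position: [0.544, -0.3803, 0.3715]
eef_rot: [3.01, 0.003, 1.508]
ft_force: [0.6, 0.4, -4.6]
grip_width: 0.115
finger_force: 60.0
```

{"name": "step_arm", "arguments": {
  "steps": [8,2,0,0.2,3.8,0,5,8,2,0,0.2,3.7,0,5,0,20,0,0,0,0,5,0,30,0,0,0,0,5,0,30,0,0,0,0,5,0,30,0,0,0,0,5,0,30,0,0,0,0,5,0,30,0,0,0,0,5]
}}

```text
clock: 34.62
position: [0.5597, -0.2047, 0.3717]
eef_rot: [3.137, 0.003, 1.509]
ft_force: [0.6, 0.6, -3.1]
grip_width: 0.112
finger_force: 60.0
```

{"name": "step_arm", "arguments": {
  "steps": [0,30,0,0,0,0,5,0,30,0,0,0,0,5,0,30,0,0,0,0,5,0,30,0,0,0,0,5,0,20,0,0,0,0,5,0,10,0,0,0,0,5,0,0,0,0,0,0,5,0,0,0,0,0,0,5]
}}

```text
clock: 35.28
position: [0.5595, -0.057, 0.3712]
eef_rot: [3.138, 0.005, 1.51]
ft_force: [0.7, -0.8, -3.3]
grip_width: 0.108
finger_force: 60.0
```

```bash
python3 - <<'E'
from h import *
st(); p,d,K=grab('top','t12');W=cloud(d,K)
P=W[(W[...,0]>.41)&(W[...,0]<.5)&(abs(W[...,1]+.03)<.09)&(W[...,2]>.1)&(W[...,2]<.2)];print(len(P))
print(np.linalg.lstsq(np.c_[P[:,:2],np.ones(len(P))],P[:,2],rcond=None)[0],P.mean(0) if len(P) else '')
E
```

```text
t 35.28 pos [559.5 -57.  371.2] rpy [179.8   0.3  86.5] F [ 0.7 -0.8 -3.3] w 9.4 ff 60.0 q [ 0.75  0.23 -0.79  1.7   0.18  1.28 -0.14]
1246
[0.0057635  0.06501298 0.14689144] [0.45349264 0.01888722 0.15073306]
```

{"name": "step_arm", "arguments": {
  "steps": [15,4,0,0,0,0,5,25,5,0,0,0,0,5,30,5,0,0,0,0,5,30,5,0,0,0,0,5,20,2,-10,0,0,0,5,13,0,-25,0,0,0,5,0,0,-30,0,0,0,5,0,0,-30,0,0,0,5]
}}

```text
clock: 36.0
position: [0.6934, -0.0384, 0.2739]
eef_rot: [3.139, 0.004, 1.506]
ft_force: [-0.5, -0.9, -3.3]
grip_width: 0.113
finger_force: 60.0
```

{"name": "step_arm", "arguments": {
  "steps": [0,0,-25,0,0,0,5,0,0,-12,0,0,0,5,0,0,-4,0,0,0,5,0,0,0,0,0,0,5,0,0,0,0,0,0,5]
}}

```text
clock: 36.42
position: [0.6929, -0.036, 0.2362]
eef_rot: [3.137, 0.004, 1.509]
ft_force: [1.2, 0.3, -3.6]
grip_width: 0.111
finger_force: 60.0
```

```bash
python3 - <<'E'
from h import *
st(); p,d,K=grab('top','t13');W=cloud(d,K)
P=W[(W[...,0]>.545)&(W[...,0]<.64)&(abs(W[...,1]+.03)<.09)&(W[...,2]>-.01)&(W[...,2]<.05)];print(len(P))
print(np.linalg.lstsq(np.c_[P[:,:2],np.ones(len(P))],P[:,2],rcond=None)[0],np.median(P,0))
E
```

```text
t 36.42 pos [692.9 -36.  236.2] rpy [179.8   0.2  86.4] F [ 1.2  0.3 -3.6] w 9.7 ff 60.0 q [ 0.51  0.63 -0.7   1.49  0.43  1.17 -0.33]
1203
[ 0.00139046 -0.00327564  0.01373414] [0.58590995 0.01132006 0.01454247]
```

Level, about 11 mm above the bench.

{"name": "step_arm", "arguments": {
  "steps": [0,0,-4,0,0,0,5,0,0,-3,0,0,0,5,0,0,-2,0,0,0,5,0,0,-1,0,0,0,5,0,0,-1,0,0,0,5,0,0,-0.5,0,0,0,5,0,0,0,0,0,0,5]
}}

```text
clock: 37.05
position: [0.6923, -0.0352, 0.2249]
eef_rot: [3.139, 0.004, 1.51]
ft_force: [-2.4, -0.1, 5.2]
grip_width: 0.116
finger_force: 60.0
```

{"name": "step_arm", "arguments": {
  "steps": [0,0,0,0,0,0,20,0,0,0,0,0,0,40,0,0,0,0,0,0,50,0,0,0,0,0,0,50,0,0,0,0,0,0,50],
  "grip_force": 20
}}

```text
clock: 37.47
position: [0.6921, -0.0351, 0.2231]
eef_rot: [3.14, 0.004, 1.51]
ft_force: [0.7, -0.0, -0.2]
grip_width: 0.406
finger_force: 0.0
```

{"name": "step_arm", "arguments": {
  "steps": [0,0,25,0,0,0,50,0,0,35,0,0,0,50,0,0,35,0,0,0,50,-20,20,35,0,0,0,50,-35,30,0,0,0,0,50,-35,30,0,0,0,0,50,-35,30,0,0,0,0,50,0,0,0,0,0,0,50]
}}

```text
clock: 38.13
position: [0.5727, 0.073, 0.3506]
eef_rot: [-3.139, 0.003, 1.522]
ft_force: [0.2, 1.4, -1.0]
grip_width: 0.579
finger_force: 0.0
```

```bash
python3 - <<'E'
from h import *
st(); p,d,K=grab('top','t14');W=cloud(d,K);
P=W[(W[...,0]>.545)&(W[...,0]<.64)&(abs(W[...,1]+.03)<.09)&(W[...,2]>-.01)&(W[...,2]<.02)]
print(np.linalg.lstsq(np.c_[P[:,:2],np.ones(len(P))],P[:,2],rcond=None)[0],np.median(P,0)); rect(W,.67,.72,-.1,.03,.055,.1,'plate')
p,d,K=grab('scene','s14')
E
```

```text
t 38.13 pos [572.7  73.  350.6] rpy [-179.9    0.2   87.2] F [ 0.2  1.4 -1. ] w 50.4 ff 0.0 q [ 0.54  0.3  -0.84  1.68  0.24  1.26 -0.4 ]
[-0.00287697 -0.00169511  0.00557065] [ 0.59503533 -0.04503976  0.00398248]
plate 183 [692.  -36.6] [88.1 11.3] 86.4 z 78.3
```

View pics/s14.png

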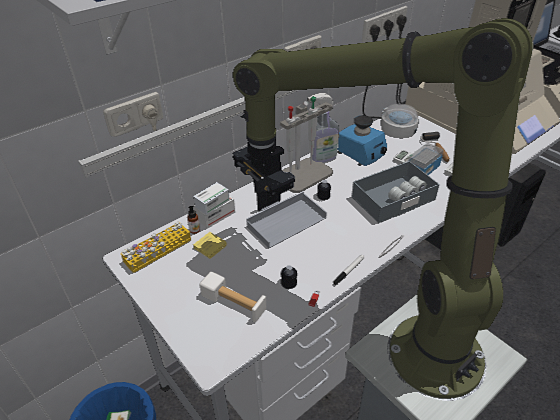

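The final view shows the empty pan flat on the bench at (288,222), the three capsules in the box at (405,190), the mallet lying at (230,295), and the notes and dropper in place.

```bash
python3 -c "
from rig import arm
print(arm.job_done())"
```

```text
the job is handed in; nothing more can be done
None
```

The job is handed in: all three capsules present had their pins driven home in the pan, one mallet blow each, and were tipped into the box; the mallet lies on the bench, the empty pan is flat again, and the note block and dropper were not touched.

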